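Line up the finishing supplies by height in the carrier and wedge the row tight

ROBOT

A 7-joint arm with a two-finger parallel gripper is mounted at the origin on a cart in front of the work surface, level with it; the furniture and walls round the work are solid. World frame = base frame: x ahead of the robot, y to its left, z up, the work surface at z = 0. Lengths are in m, angles in rad, forces in N, time in s.
With the tool pointing down it reaches from about 0.425 to 0.95 m from the base axis. Payload 4.7 kg.
Tool frame: the origin (TCP) lies on the centre line of the jaws, within the pads' length; the fingertips stand ctrl.tips_ahead ahead of it and the grasp point (between the pads) lies 6 mm ahead of it (ctrl.tips_ahead is the distance from the TCP to the fingertips, in m); x points along the fingers, z is the direction in which the jaws open and shut, and the axes are right-handed (so a half turn about x gives the same grasp; the last joint's range is limited). The gripper opens to 85 mm and grips with 20 to 120 N. Pads are 22 mm wide; open, the fingers measure 114 mm over their backs; the gripper's body (76 mm by 85 mm) begins 54 mm behind the grasp point. The pads swing forward as they close: fully open they stand 13 mm farther back than shut.
Start: joints at [-1.293, 0.469, -0.049, 1.532, 0.024, 1.141, -0.082], TCP at [0.204, 0.644, 0.256] pointing down, gripper open.
Joint ranges: [-2.59, 2.59], [-0.33, 1.99], [-1.39, 1.29], [0.1, 2.45], [-1.04, 4.18], [0.21, 1.99], [-2.66, 2.66]. Speed limits (rad/s): [2.57, 2.57, 3.14, 3.14, 3.14, 3.14, 3.14].

INTERFACE

Orientations are given as a rotation vector (axis times angle).
In Python, from station import ctrl, viewer, ticket gives the robot as it stands. The module is installed in compiled form; this text tells all that it offers.
- The arm moves only by the tool step_arm, never from a script. Its argument "targets" is one flat list of numbers, 7 for each row, row after row: the shift along the tool's x, y, z in units of 30 mm (1.0 is 30 mm), then the turn, a rotation vector about the tool's x, y, z in units of 5 degrees (1.0 is 5 degrees), then the finger opening in mm, from 0 to 85.4. A call has 1 to 8 rows; each row is the pose to reach, as a shift and turn from the pose commanded when the call began, along the tool's axes at that moment; what a row does not reach only later rows make up. A row lasts 1/8 s, in which the tool goes at most 62.5 mm and 10.7 degrees, less where a joint would pass 70% of its speed; a pose out of reach is approached as far as the arm can. A call with a gripper value outside its range is refused whole. The fingers move at their own pace and stop on an object; "force" is the grip in N (left out, the last holds). Time passes only in rows, so rows that repeat a pose let the fingers close. It gives the time, the measured TCP pose, the force and the opening at its end, in the units of the state.
- ctrl.sense(): the state, without advancing time (a new reading comes with each control period).
- viewer.capture(name): name is "side" or "top" or "wrist"; returns a dict with "img" (480x640x3 uint8, red, green, blue), "mtx" (3x3 intrinsics, pixels), "T" (4x4, takes a point from camera to world coordinates); the wrist camera has in their place "hand_eye" (4x4, takes a point from camera to tool coordinates, whose origin is the TCP and whose axes are the tool frame's). Camera axes: x right, y up, looking along -z (the intrinsics and any distortion apply to the point x, -y, -z); pixel columns grow to the right and rows downward; lengths in m; the calibration is good to about 2 mm. A picture is of the moment at which its call begins: read the wrist's pose just before it. There is no depth.
- ticket.close_job(): hands the job in, once; it reports no verdict.
The state is a dict: "t": time; "joint_pos": joint angles; "qd": joint speeds; "joint_torque": joint torques, N m; "tool_pos": TCP position; "tool_rot": TCP orientation; "ft_force": force on the tool from outside, world axes, zero at the start; "moment": the same for the moment, N m; "opening": finger opening in m.
Only numpy, scipy, OpenCV 4.12 (cv2) and the standard library are available. Lean on these libraries where they do the work, as an engineer would, in place of code of your own. Each camera call takes 0.05 s, during which the arm holds its last target. There are 200 camera calls.

TASK

Pack the finishing supplies into the wooden carrier: stand the open jar, the short tin and the two steel canisters beside them at the front of the bench (not the two at the far left, by the guitar) between its rails, upright and touching one another in a single row in order of height, the tallest against the end block where the rails end (the left one) and the shortest at the open gap. Lock the row with the wooden wedge: lying flat on the carrier's board, driven thin end first, away from you, into the gap between the shortest one and the right end block until it jams. Do not tip a container over, and leave the drinking glass, the sanding block and the computer mouse where they are.

Things in the scene. Friction and masses are not known exactly. Their poses are not given: they have to be found in the camera images.
- carrier: Fixed wooden carrier, frame x away from robot, y left, origin under its middle. Board x=-58..58, y=-155..155 mm, top z=12, with an apron to x=-115 at y=-155..-85. Rails, tops z=28, at x=-51..-39 (y=-75..127) and 39..51 (y=-105..127): channel 78 wide. Dark end blocks, x=-51..51: left inner face y=127, top z=42; right y=-128, top z=28. The closed row ends at y=-101: a lane of 27 mm, open front and back, is left for the wedge.
- can_large: The larger grey steel canister with a lid knob, near the jar and the short tin at the front of the bench (two like it at the far left back are part of the room), 62 mm in diameter, 115 mm high including the knob (the tallest); straight sides up to about 80 mm. Origin at the centre of its underside, z up.
- can_small: The smaller grey steel canister with a lid knob, 52 mm in diameter, 100 mm high including the knob (second tallest); straight sides up to about 70 mm. Origin at the centre of its underside, z up.
- jar_open: Open glass jar with solid red content, 62 mm in diameter up to about 60 mm, narrower neck above, 78 mm high (third). Origin at the centre of its underside, z up.
- tin_short: Short round aluminium tin with a screw lid, 52 mm in diameter, straight-sided, 56 mm high (the shortest). Origin at the centre of its underside, z up.
- wedge: Pale wooden wedge lying flat, 135 long in x, thin end +x (starts within 0.45 rad of away from the robot), origin under mid-length. Tail, x=-67..-12: grip block 37 wide, 40 high. Blade, x=-12..67, 26 high: -y side straight at y=-18.5 (for the right block), +y side slants from y=18.5 to -5.5. Jams when its origin is near carrier x=-40..0, y=-109. Balances at x=-17. Needs 15-20 N.
- wedge_strip: Steel wear strip let in flush along the wedge's slanted side and fixed to it, 70 mm long, 20 mm high. Origin at its middle (x = 27.5, y = 6.5, z = 13 mm in the wedge's frame); its x runs along the slant towards the thin end (turned -0.29 rad from the wedge's x), its y points straight out of the face.
- glass_6: Bystander: clear drinking glass, 77 mm in diameter, 99 mm high, on the left. Origin at the centre of its underside.
- sander: Bystander: sanding block of wood and cork on the left, 60 x 106 x 33 mm. Origin under its middle.
- computer_mouse: Bystander: pale computer mouse on the bench at the right front, 102 x 58 x 34 mm. Origin under its middle.

How it is judged:
By the outcome, as a careful person would: the job done as asked, in the order asked, and still so for the second after the job is handed in, with the robot touching nothing.
It also fails if it takes over 109 s, if anything falls off the work surface, if the arm or the gripper's body presses on something with over 40 N, if the wrist force passes 120 N, or if a joint passes its speed limit or range.

## Working session

There is one attempt and no reset: what is moved stays moved. The work goes in short steps, Python scripts to look and compute and a tool call to move; the robot and the scene stay as the last step left them, time stands still between calls to the robot, and variables do not carry over. Pictures are saved under pics/ and viewed, about 12 in all and at most 16, crops included, and the job is handed in when it is done.

Besides the shell and the picture viewer there is one more tool, called after "Request:" in YAML: its name, and indented under it one key for each argument. step_arm: Moves the arm, as the interface text tells. Its arguments: {"type":"object","properties":{"targets":{"type":"array"},"force":{"type":"number"}},"required":["targets"]}

```bash
mkdir -p pics; python3 - <<'E'
from station import ctrl, viewer
import cv2, numpy as np, pickle
s=ctrl.sense(); print({k:np.round(v,4) for k,v in s.items()}, ctrl.tips_ahead)
d={}
for n in ("side","top","wrist"):
    c=viewer.capture(n); d[n]=c; cv2.imwrite(f"pics/{n}0.png",c["img"][...,::-1])
    print(n,{k:(np.round(v,3).tolist() if k!="img" else 0) for k,v in c.items()})
pickle.dump(d,open("d0.pkl","wb"))
E
```

```text
{'t': np.float64(0.0), 'joint_pos': array([-1.2929,  0.4694, -0.0486,  1.5337,  0.0241,  1.141 , -0.0823]), 'qd': array([ 0.0002, -0.0002, -0.0015,  0.0008, -0.0007, -0.0004, -0.0008]), 'joint_torque': array([ 0.00000e+00, -5.10309e+01, -4.63000e-02, -2.37712e+01,
        1.07000e-02,  7.70000e-03, -0.00000e+00]), 'tool_pos': array([0.2037, 0.643 , 0.2553]), 'tool_rot': array([-0.9816,  1.3404,  0.9795]), 'ft_force': array([-0.137 ,  0.3612, -0.2339]), 'moment': array([0.0294, 0.0169, 0.0213]), 'opening': np.float64(0.0856)} 0.025
side {'img': 0, 'mtx': [[569.682, 0.0, 312.152], [0.0, 569.682, 250.757], [0.0, 0.0, 1.0]], 'T': [[0.995, 0.023, -0.095, 0.35], [-0.096, 0.396, -0.913, -1.258], [0.017, 0.918, 0.396, 0.628], [0.0, 0.0, 0.0, 1.0]]}
top {'img': 0, 'mtx': [[565.882, 0.0, 316.791], [0.0, 565.882, 236.615], [0.0, 0.0, 1.0]], 'T': [[-0.006, 0.987, -0.163, 0.277], [-1.0, -0.006, -0.004, 0.12], [-0.005, 0.163, 0.987, 1.23], [0.0, 0.0, 0.0, 1.0]]}
wrist {'img': 0, 'mtx': [[409.206, 0.0, 314.652], [0.0, 409.206, 243.642], [0.0, 0.0, 1.0]], 'hand_eye': [[-0.0, 0.309, -0.951, -0.117], [0.0, 0.951, 0.309, 0.078], [1.0, -0.0, -0.0, -0.001], [0.0, 0.0, 0.0, 1.0]]}
```

View pics/top0.png

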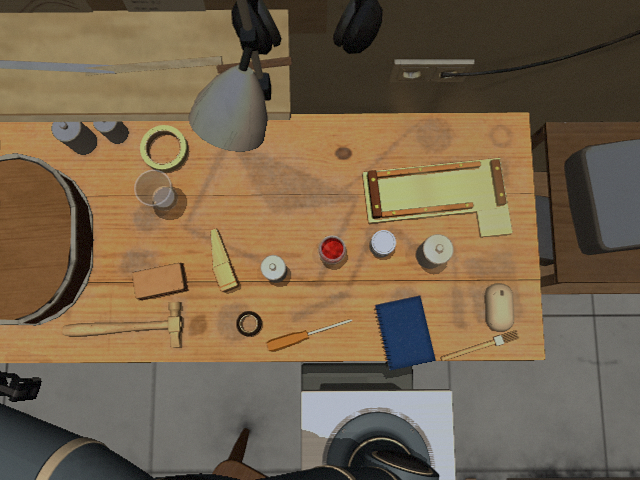

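View pics/side0.png

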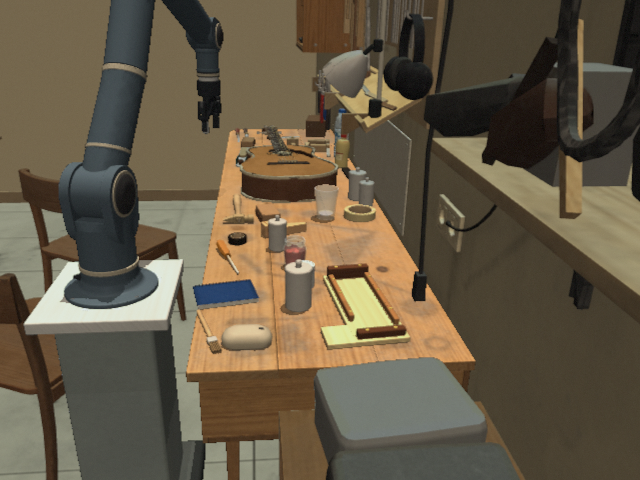

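```bash
cat > h.py <<'E'
import numpy as np, cv2, pickle
from scipy.spatial.transform import Rotation as R
def campose(c,s=None):
    if "T" in c: return c["T"]
    M=np.eye(4); M[:3,:3]=R.from_rotvec(s["tool_rot"]).as_matrix(); M[:3,3]=s["tool_pos"]
    return M@c["hand_eye"]
def back(T,K,uv,z):
    d=np.array([(uv[0]-K[0,2])/K[0,0],-(uv[1]-K[1,2])/K[1,1],-1.]); d=T[:3,:3]@d
    return T[:3,3]+d*(z-T[2,3])/d[2]
def proj(T,K,P):
    p=(np.atleast_2d(P)-T[:3,3])@T[:3,:3]
    return np.c_[K[0,2]+K[0,0]*p[:,0]/-p[:,2], K[1,2]-K[1,1]*p[:,1]/-p[:,2]]
def shot(name,out=None,crop=None,sc=1):
    from station import ctrl,viewer
    s=ctrl.sense(); c=viewer.capture(name); c["TT"]=campose(c,s)
    if out:
        im=c["img"][...,::-1]
        if crop: x0,y0,x1,y1=crop; im=im[y0:y1,x0:x1]
        cv2.imwrite("pics/"+out,cv2.resize(im,None,fx=sc,fy=sc,interpolation=cv2.INTER_CUBIC))
    pickle.dump(c,open(f"last_{name}.pkl","wb")); return c
def down(yaw):
    "tool x down, tool z (jaw axis) at world angle yaw from x"
    z=np.array([np.cos(yaw),np.sin(yaw),0]); x=np.array([0,0,-1.]); return R.from_matrix(np.c_[x,np.cross(z,x),z])
def to(p,yaw,s=None):
    "shift and turn (tool units) from the measured pose to TCP p, jaw axis yaw"
    from station import ctrl
    s=s or ctrl.sense(); R0=R.from_rotvec(s["tool_rot"])
    sh=R0.inv().apply(np.array(p)-s["tool_pos"])/.03
    rt=(R0.inv()*down(yaw)).as_rotvec()/np.radians(5)
    print("shift",np.round(sh,2),"turn",np.round(rt,2)); return sh,rt
E
python3 - <<'E'
from h import *
d=pickle.load(open("d0.pkl","rb")); c=d["top"]
cv2.imwrite("pics/top0c.png",cv2.resize(c["img"][140:310,190:520,::-1],None,fx=2.4,fy=2.4,interpolation=cv2.INTER_CUBIC))
from station import ctrl
s=ctrl.sense(); print(np.round(R.from_rotvec(s["tool_rot"]).as_matrix(),3))
for n,uv,z in [("small",(273,262),.1),("jar",(333,248),.078),("tin",(383,242),.056),("large",(437,247),.115),("wthin",(213,231),.026),("wtail",(230,288),.04),("blL",(376,194),.042),("blR",(500,182),.028),("glass",(162,197),.0),("sander",(158,281),.033),("mouse",(499,307),.03)]:
    print(n,np.round(back(c["T"],c["mtx"],uv,z),3))
E
```

```text
[[-0.    -0.953  0.302]
 [-0.001  0.302  0.953]
 [-1.     0.    -0.001]]
small [0.412 0.213 0.1  ]
jar [0.443 0.092 0.078]
tin [ 0.459 -0.014  0.056]
large [ 0.439 -0.114  0.115]
wthin [0.49  0.349 0.026]
wtail [0.365 0.308 0.04 ]
blL [ 0.565 -0.003  0.042]
blR [ 0.594 -0.276  0.028]
glass [0.572 0.47  0.   ]
sander [0.382 0.462 0.033]
mouse [ 0.323 -0.257  0.03 ]
```

View pics/top0c.png

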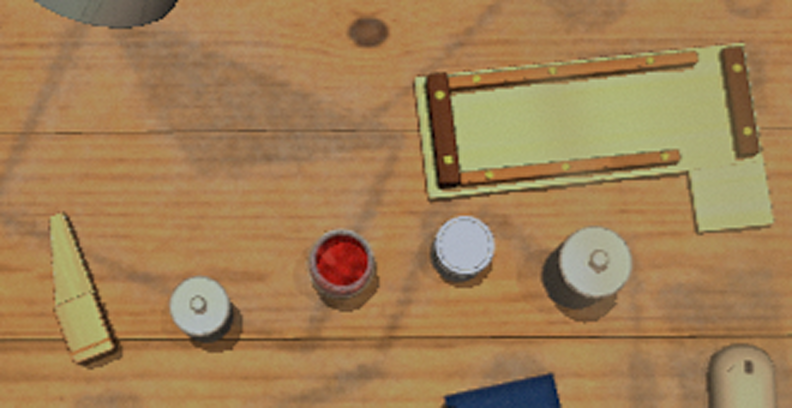

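```bash
cat > fit.py <<'E'
from h import *
from scipy.optimize import least_squares
def fitpose(T,K,P,uv,x0):
    "planar pose (x,y,yaw) of body points P (m) at world z = P z"
    P=np.array(P,float); uv=np.array(uv,float)
    def W(q): c,s=np.cos(q[2]),np.sin(q[2]); return np.c_[q[0]+c*P[:,0]-s*P[:,1],q[1]+s*P[:,0]+c*P[:,1],P[:,2]]
    r=least_squares(lambda q:(proj(T,K,W(q))-uv).ravel(),x0); return r.x,np.abs(r.fun).max()
E
python3 - <<'E'
from fit import *
c=pickle.load(open("d0.pkl","rb"))["top"]; T,K=c["T"],c["mtx"]
f=lambda u,v:(190+u/2.4,140+v/2.4)
for n,uv,z in [("small",(198,304),.1),("jar",(342,261),.078),("tin",(464,245),.056),("large",(599,259),.115)]:
    print(n,np.round(back(T,K,f(*uv),z),4))
P=np.array([[58,155,12],[-58,155,12],[58,-155,12],[-115,-155,12],[-115,-85,12]])/1e3
print("carrier",fitpose(T,K,P,[f(*p) for p in [(416,78),(432,199),(745,43),(773,224),(698,233)]],[.58,-.14,.1]))
P=np.array([[67,-5.5,26],[67,-18.5,26],[-67,18.5,40],[-67,-18.5,40]])/1e3
print("wedge",fitpose(T,K,P,[f(*p) for p in [(50,214),(63,212),(76,357),(114,341)]],[.43,.33,.3]))
E
```

```text
small [0.4031 0.214  0.1   ]
jar [0.4418 0.0927 0.078 ]
tin [ 0.4584 -0.0147  0.056 ]
large [ 0.4368 -0.1194  0.115 ]
carrier (array([ 0.58075412, -0.1374087 ,  0.10009202]), np.float64(1.184047832317333))
wedge (array([0.43041295, 0.33421758, 0.39677489]), np.float64(1.7812261248740242))
```

```bash
python3 - <<'E'
from h import *
to([.40,.25,.25],.5); to([.437,-.119,.24],.1)
E
```

```text
shift [  0.2  -10.2  -10.52] turn [ 8.75 -0.02  0.01]
shift [  0.55 -15.09 -21.87] turn [ 1.334e+01 -1.000e-02  1.000e-02]
```

Request:
step_arm:
  targets: [0.2, -10.2, -10.5, 8.7, 0, 0, 85, 0.2, -10.2, -10.5, 8.7, 0, 0, 85, 0.2, -10.2, -10.5, 8.7, 0, 0, 85, 0.2, -10.2, -10.5, 8.7, 0, 0, 85, 0.2, -10.2, -10.5, 8.7, 0, 0, 85, 0.2, -10.2, -10.5, 8.7, 0, 0, 85, 0.2, -10.2, -10.5, 8.7, 0, 0, 85, 0.2, -10.2, -10.5, 8.7, 0, 0, 85]
  force: 50

```text
t: 1.15
tool_pos: [0.4023, 0.2459, 0.2504]
tool_rot: [-0.389, 1.536, 0.387]
ft_force: [0.3, 1.4, -0.5]
opening: 0.0849
```

```bash
python3 - <<'E'
from h import *
to([.437,-.119,.20],.1)
E
```

```text
shift [  1.69 -11.25  -4.76] turn [4.53 0.   0.01]
```

Request:
step_arm:
  targets: [1.7, -11.2, -4.8, 4.5, 0, 0, 85, 1.7, -11.2, -4.8, 4.5, 0, 0, 85, 1.7, -11.2, -4.8, 4.5, 0, 0, 85, 1.7, -11.2, -4.8, 4.5, 0, 0, 85, 1.7, -11.2, -4.8, 4.5, 0, 0, 85, 1.7, -11.2, -4.8, 4.5, 0, 0, 85, 1.7, -11.2, -4.8, 4.5, 0, 0, 85, 1.7, -11.2, -4.8, 4.5, 0, 0, 85]

```text
t: 2.15
tool_pos: [0.437, -0.1118, 0.199]
tool_rot: [-0.088, 1.57, 0.089]
ft_force: [0.6, 0.5, 0.1]
opening: 0.0852
```

```bash
python3 - <<'E'
from h import *
c=shot("wrist","w1.png")
for p in ([.4368,-.1194,.115],[.4368,-.1194,.08],[.4584,-.0147,.056]): print(proj(c["TT"],c["mtx"],p))
to([.437,-.119,.072],.1)
E
```

```text
[[312.22027876 279.25715445]]
[[312.57178322 256.92564876]]
[[368.8866554   81.52017497]]
shift [ 4.24 -0.26 -0.03] turn [ 0.17 -0.   -0.01]
```

View pics/w1.png

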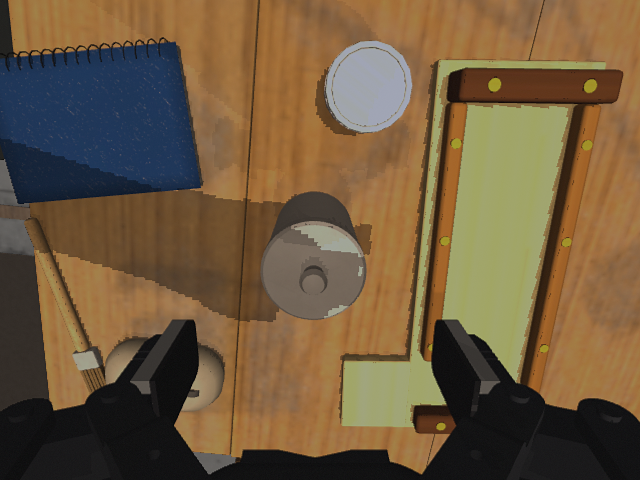

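```bash
python3 - <<'E'
from fit import *
c=pickle.load(open("last_wrist.pkl","rb")); T,K=c["TT"],c["mtx"]
P=np.array([[58,155,12],[-58,155,12],[-58,-85,12],[-115,-155,12],[-115,-85,12]])/1e3
print("carrier",fitpose(T,K,P,[(605,62),(438,61),(411,357),(341,427),(343,357)],[.58,-.14,.1]))
print(back(T,K,(314,280),.115),back(T,K,(369,86),.056))
to([.438,-.1195,.072],.1)
E
```

```text
carrier (array([ 0.58124864, -0.13920964,  0.10355948]), np.float64(4.9703765538838525))
[ 0.43778663 -0.11971651  0.115     ] [ 0.45884815 -0.01714128  0.056     ]
shift [ 4.24 -0.28  0.  ] turn [ 0.17 -0.   -0.01]
```

Request:
step_arm:
  targets: [2, -0.28, 0, 0.2, 0, 0, 85, 4.25, -0.28, 0, 0.2, 0, 0, 85, 4.25, -0.28, 0, 0.2, 0, 0, 85, 4.25, -0.28, 0, 0.2, 0, 0, 85, 4.25, -0.28, 0, 0.2, 0, 0, 50, 4.25, -0.28, 0, 0.2, 0, 0, 50, 4.25, -0.28, 0, 0.2, 0, 0, 50, 4.25, -0.28, 0, 0.2, 0, 0, 50]
  force: 45

```text
t: 3.2
tool_pos: [0.4392, -0.1213, 0.0741]
tool_rot: [-0.074, 1.565, 0.075]
ft_force: [-1.9, 1.2, 7.3]
opening: 0.0604
```

```bash
cat >> h.py <<'E'
C=np.array([.581,-.1385,.102])
def car(x,y,z):
    "carrier mm -> world m"
    c,s=np.cos(C[2]),np.sin(C[2]); x,y=x/1e3,y/1e3
    return np.array([C[0]+c*x-s*y,C[1]+s*x+c*y,z/1e3])
def inv(p):
    c,s=np.cos(C[2]),np.sin(C[2]); d=np.array(p[:2])-C[:2]
    return np.round([1e3*(c*d[0]+s*d[1]),1e3*(-s*d[0]+c*d[1])],1)
E
python3 - <<'E'
from h import *
from station import ctrl
s=ctrl.sense(); print(s["opening"],s["tool_pos"],inv(s["tool_pos"]))
to(s["tool_pos"]+[0,0,.07],.102); to(car(0,90,72+65),.102); to(car(0,90,72+14),.102)
E
```

```text
0.06036023043489123 [ 0.4391838  -0.12128291  0.07409419] [-139.3   31.6]
shift [-2.33  0.    0.01] turn [-0.08  0.05 -0.01]
shift [-2.08  1.98  4.64] turn [-0.08  0.05 -0.01]
shift [-0.38  1.98  4.63] turn [-0.08  0.05 -0.01]
```

Request:
step_arm:
  targets: [-1, 0, 0, 0, 0, 0, 50, -2.1, 0, 0, 0, 0, 0, 50, -2.1, 1, 1.8, 0, 0, 0, 50, -2.1, 2, 3.6, 0, 0, 0, 50, -2.1, 2, 4.65, 0, 0, 0, 50, -2.1, 2, 4.65, 0, 0, 0, 50, -2.1, 2, 4.65, 0, 0, 0, 50]

```text
t: 4.08
tool_pos: [0.5702, -0.0487, 0.1355]
tool_rot: [-0.074, 1.57, 0.074]
ft_force: [-0.6, -0.4, -1.5]
opening: 0.0602
```

```bash
python3 - <<'E'
from h import *
from station import ctrl
s=ctrl.sense(); print(s["opening"],s["tool_pos"],inv(s["tool_pos"]))
shot("wrist","w2.png")
to(car(0,91,88),.102)
E
```

```text
0.06021110567295563 [ 0.57018833 -0.04870995  0.13547281] [-1.6 90.4]
shift [1.58 0.02 0.06] turn [-0.1  -0.   -0.01]
```

View pics/w2.png

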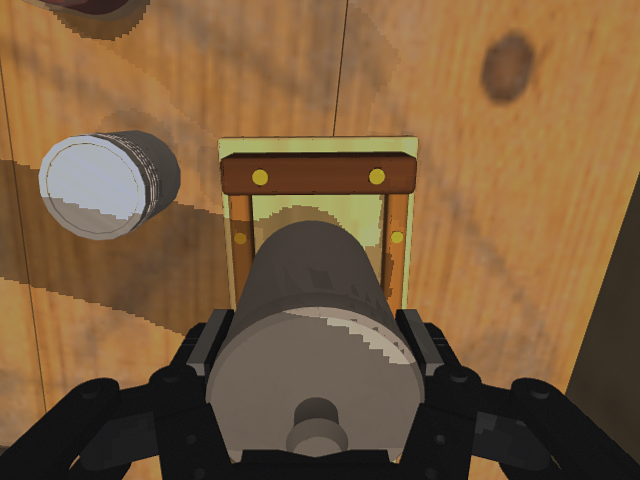

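```bash
python3 - <<'E'
from h import *
c=pickle.load(open("last_wrist.pkl","rb")); T,K=c["TT"],c["mtx"]
for uv,z in [((219,138),.012),((417,137),.012),((222,193),.042),((417,193),.042)]: print(inv(back(T,K,uv,z)))
from station import ctrl
to(car(0,91,87),.102)
E
```

```text
[-55.3 153.6]
[ 57.5 153.3]
[-49.1 127.7]
[ 52.2 126.9]
shift [1.61 0.02 0.06] turn [-0.1  -0.   -0.01]
```

Request:
step_arm:
  targets: [0.8, 0, 0.09, -0.1, 0, 0, 50, 1.4, 0, 0.09, -0.1, 0, 0, 50, 1.55, 0, 0.09, -0.1, 0, 0, 50, 1.6, 0, 0.09, -0.1, 0, 0, 50, 1.6, 0, 0.09, -0.1, 0, 0, 50]

```text
t: 4.75
tool_pos: [0.574, -0.0483, 0.0872]
tool_rot: [-0.081, 1.568, 0.081]
ft_force: [-0.5, 0.4, -2.1]
opening: 0.0599
```

```bash
sed -i 's/C=np.array(\[.581/C=np.array([.582/' h.py; python3 - <<'E'
from h import *
from station import ctrl
s=ctrl.sense(); print(s["tool_pos"],inv(s["tool_pos"]),s["ft_force"])
E
```

```text
[ 0.5739702  -0.0482544   0.08723644] [ 1.2 90.6] [-0.45105619  0.3629856  -2.11304134]
```

Request:
step_arm:
  targets: [0.03, 0.04, 0, 0, 0, 0, 50, 0.05, 0.09, 0, 0, 0, 0, 50, 0.05, 0.13, 0, 0, 0, 0, 50, 0.05, 0.17, 0, 0, 0, 0, 50]

```text
t: 5.25
tool_pos: [0.5741, -0.0443, 0.0863]
tool_rot: [-0.082, 1.567, 0.079]
ft_force: [-0.5, -3.8, 5.0]
opening: 0.0603
```

Request:
step_arm:
  targets: [0.05, 0.17, 0, 0, 0, 0, 84, 0.05, 0.17, 0, 0, 0, 0, 84, 0.05, 0.17, 0, 0, 0, 0, 84, -1.5, 0.17, 0, 0, 0, 0, 84, -3.5, 0.17, 0, 0, 0, 0, 84, -4.5, 0.17, 0, 0, 0, 0, 84, -4.5, 0.17, 0, 0, 0, 0, 84]

```text
t: 6.12
tool_pos: [0.5741, -0.0381, 0.2228]
tool_rot: [-0.081, 1.564, 0.082]
ft_force: [0.3, -0.1, 0.5]
opening: 0.0839
```

```bash
python3 - <<'E'
from h import *
c=shot("wrist"); T,K=c["TT"],c["mtx"]
print(proj(T,K,[car(0,96,127),car(0,127,42)]))
cv2.imwrite("pics/w3.png",c["img"][...,::-1])
to([.403,.207,.20],.15)
E
```

```text
[[308.93751802 266.22674388]
 [309.72924691 184.59102246]]
shift [ 0.69  8.7  -4.79] turn [-0.53  0.02 -0.01]
```

View pics/w3.png

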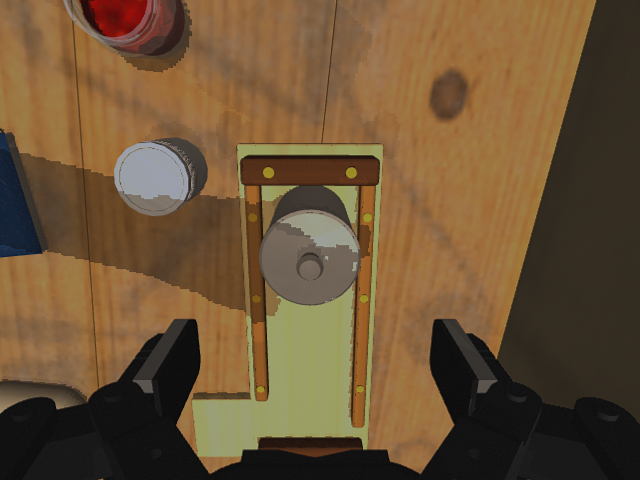

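Request:
step_arm:
  targets: [0.7, 8.7, -4.8, 0, 0, 0, 84, 0.7, 8.7, -4.8, 0, 0, 0, 84, 0.7, 8.7, -4.8, 0, 0, 0, 84, 0.7, 8.7, -4.8, 0, 0, 0, 84, 0.7, 8.7, -4.8, 0, 0, 0, 84, 0.7, 8.7, -4.8, 0, 0, 0, 84, 0.7, 8.7, -4.8, 0, 0, 0, 84, 0.7, 8.7, -4.8, 0, 0, 0, 84]

```text
t: 7.18
tool_pos: [0.4031, 0.2054, 0.1989]
tool_rot: [-0.08, 1.57, 0.078]
ft_force: [0.4, -0.6, 0.6]
opening: 0.0839
```

```bash
python3 - <<'E'
from h import *
c=shot("wrist"); T,K=c["TT"],c["mtx"]; im=c["img"]
uv=proj(T,K,[.403,.214,.1])[0]; print(uv)
x,y=uv.astype(int); x0,y0=max(x-90,0),max(y-90,0); print(x0,y0)
cv2.imwrite("pics/w4.png",cv2.resize(im[y0:y0+180,x0:x0+180,::-1],None,fx=2,fy=2))
E
```

```text
[315.54790872 241.55684248]
225 151
```

View pics/w4.png

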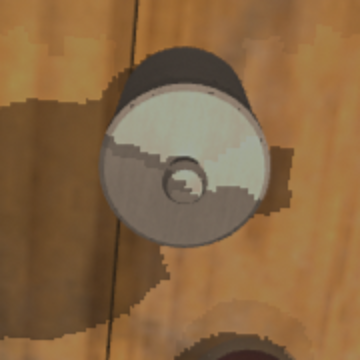

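```bash
python3 - <<'E'
from h import *
c=pickle.load(open("last_wrist.pkl","rb")); p=back(c["TT"],c["mtx"],(317,243),.1); print(p)
to([p[0],p[1],.060],.102)
E
```

```text
[0.40388507 0.21324654 0.1       ]
shift [4.64 0.26 0.05] turn [-0.02 -0.    0.01]
```

Request:
step_arm:
  targets: [2, 0.26, 0.05, 0, 0, 0, 84, 4, 0.26, 0.05, 0, 0, 0, 84, 4.6, 0.26, 0.05, 0, 0, 0, 84, 4.6, 0.26, 0.05, 0, 0, 0, 84, 4.6, 0.26, 0.05, 0, 0, 0, 40, 4.6, 0.26, 0.05, 0, 0, 0, 40, 4.6, 0.26, 0.05, 0, 0, 0, 40, 4.6, 0.26, 0.05, 0, 0, 0, 40]

```text
t: 8.22
tool_pos: [0.404, 0.2151, 0.0627]
tool_rot: [-0.08, 1.567, 0.083]
ft_force: [-0.9, -1.4, 6.3]
opening: 0.0502
```

```bash
python3 - <<'E'
from h import *
from station import ctrl
s=ctrl.sense(); print(s["opening"],s["tool_pos"],inv(s["tool_pos"]),s["ft_force"])
to(s["tool_pos"]+[0,0,.16],.102); to(car(1,36,220),.102); to(car(1,36,75),.102)
E
```

```text
0.05019239545193265 [0.40397212 0.21512756 0.06265918] [-141.1  369.9] [-0.91615692 -1.42183607  6.30200202]
shift [-5.33  0.01  0.01] turn [ 0.02  0.02 -0.02]
shift [ -5.25 -11.13   4.73] turn [ 0.02  0.02 -0.02]
shift [ -0.42 -11.14   4.72] turn [ 0.02  0.02 -0.02]
```

Request:
step_arm:
  targets: [-2, 0, 0, 0, 0, 0, 40, -4, 0, 0, 0, 0, 0, 40, -5, -1.8, 0.7, 0, 0, 0, 40, -5, -3.6, 1.5, 0, 0, 0, 40, -5, -5.4, 2.3, 0, 0, 0, 40, -5, -7.2, 3.1, 0, 0, 0, 40, -5, -9, 3.9, 0, 0, 0, 40, -5, -10.9, 4.7, 0, 0, 0, 40]

```text
t: 9.22
tool_pos: [0.5779, -0.0969, 0.2117]
tool_rot: [-0.081, 1.568, 0.083]
ft_force: [0.7, 1.5, -1.2]
opening: 0.0498
```

```bash
python3 - <<'E'
from h import *
from station import ctrl
s=ctrl.sense(); print(s["opening"],s["tool_pos"],inv(s["tool_pos"]))
to(car(1,36,80),.102)
E
```

```text
0.04975585918029636 [ 0.57793802 -0.09689729  0.21173266] [ 0.2 41.8]
shift [ 4.39 -0.2   0.02] turn [ 0.03  0.01 -0.01]
```

Request:
step_arm:
  targets: [0, -0.22, 0.02, 0, 0, 0, 40, 1.5, -0.22, 0.02, 0, 0, 0, 40, 3, -0.22, 0.02, 0, 0, 0, 40, 4, -0.22, 0.02, 0, 0, 0, 40, 4.4, -0.22, 0.02, 0, 0, 0, 40, 4.4, -0.22, 0.02, 0, 0, 0, 40]

```text
t: 9.98
tool_pos: [0.5783, -0.1019, 0.0794]
tool_rot: [-0.081, 1.57, 0.082]
ft_force: [0.2, 0.3, -1.3]
opening: 0.05
```

```bash
python3 - <<'E'
from h import *
from station import ctrl
s=ctrl.sense(); print(s["opening"],s["tool_pos"],inv(s["tool_pos"]),s["ft_force"])
E
```

```text
0.050044605821897466 [ 0.57830693 -0.10189451  0.07937331] [ 0.1 36.8] [ 0.15552701  0.27833325 -1.3017511 ]
```

Request:
step_arm:
  targets: [0.1, 0, 0.03, 0, 0, 0, 40, 0.17, 0, 0.03, 0, 0, 0, 40, 0.17, 0.05, 0.03, 0, 0, 0, 40, 0.17, 0.1, 0.03, 0, 0, 0, 40, 0.17, 0.15, 0.03, 0, 0, 0, 40, 0.17, 0.15, 0.03, 0, 0, 0, 40]

```text
t: 10.72
tool_pos: [0.5794, -0.0985, 0.0748]
tool_rot: [-0.081, 1.568, 0.08]
ft_force: [1.0, -1.7, 3.4]
opening: 0.05
```

Request:
step_arm:
  targets: [0, 0.06, 0, 0, 0, 0, 40, 0, 0.12, 0, 0, 0, 0, 40, 0, 0.12, 0, 0, 0, 0, 40]

```text
t: 11.1
tool_pos: [0.579, -0.0951, 0.0748]
tool_rot: [-0.082, 1.568, 0.08]
ft_force: [0.2, -4.2, 5.7]
opening: 0.0502
```

```bash
python3 - <<'E'
from h import *
from station import ctrl
s=ctrl.sense(); print(s["opening"],s["tool_pos"],inv(s["tool_pos"]),s["ft_force"])
E
```

```text
0.050191927922219506 [ 0.57904566 -0.09514343  0.07476748] [ 1.5 43.4] [ 0.19000602 -4.19358042  5.66828796]
```

Request:
step_arm:
  targets: [0, 0, 0, 0, 0, 0, 84, 0, 0, 0, 0, 0, 0, 84, 0, 0, 0, 0, 0, 0, 84, -1.5, 0, 0, 0, 0, 0, 84, -3, 0, 0, 0, 0, 0, 84, -4.5, 0, 0, 0, 0, 0, 84, -4.5, 0, 0, 0, 0, 0, 84]

```text
t: 11.98
tool_pos: [0.5804, -0.0948, 0.2126]
tool_rot: [-0.081, 1.562, 0.081]
ft_force: [0.1, 0.2, 0.0]
opening: 0.0841
```

```bash
python3 - <<'E'
from h import *
c=shot("wrist"); T,K=c["TT"],c["mtx"]
print(proj(T,K,[car(0,96,127),car(0,39,112),car(0,127,42)]))
cv2.imwrite("pics/w5.png",c["img"][60:400,150:470,::-1])
to([.4415,.087,.20],.102)
E
```

```text
[[307.06848848 164.66028207]
 [307.71610165 262.94811203]
 [308.23732197 101.38817834]]
shift [ 0.34  6.48 -3.94] turn [ 0.02  0.03 -0.01]
```

View pics/w5.png

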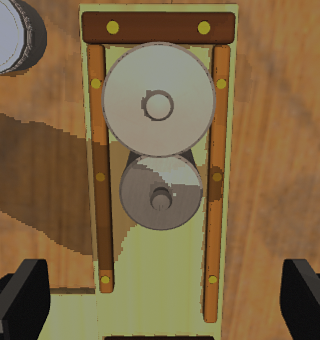

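Request:
step_arm:
  targets: [0.3, 6.5, -3.9, 0, 0, 0, 84, 0.3, 6.5, -3.9, 0, 0, 0, 84, 0.3, 6.5, -3.9, 0, 0, 0, 84, 0.3, 6.5, -3.9, 0, 0, 0, 84, 0.3, 6.5, -3.9, 0, 0, 0, 84, 0.3, 6.5, -3.9, 0, 0, 0, 84, 0.3, 6.5, -3.9, 0, 0, 0, 84]

```text
t: 12.9
tool_pos: [0.4425, 0.0863, 0.1999]
tool_rot: [-0.08, 1.569, 0.079]
ft_force: [0.1, 0.2, -0.5]
opening: 0.0839
```

```bash
python3 - <<'E'
from h import *
c=shot("wrist"); T,K=c["TT"],c["mtx"]; im=c["img"].astype(int)
m=((im[...,0]>110)&(im[...,1]<60)&(im[...,2]<60)).astype(np.uint8)
n,l,st,ce=cv2.connectedComponentsWithStats(m); k=1+st[1:,4].argmax(); print(st[k],ce[k])
for z in (.05,.06,.07): print(z,back(T,K,ce[k],z))
print(proj(T,K,[.4418,.0927,.078]))
cv2.imwrite("pics/w6.png",c["img"][130:370,200:440,::-1])
E
```

```text
[ 290  200   57   35 1241] [321.16357776 215.55600322]
0.05 [0.44610526 0.09732456 0.05      ]
0.06 [0.4456891  0.09980437 0.06      ]
0.07 [0.44527294 0.10228417 0.07      ]
[[314.0106186  233.44350662]]
```

View pics/w6.png

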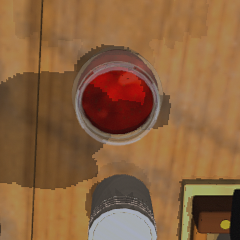

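```bash
python3 - <<'E'
from h import *
c=pickle.load(open("last_wrist.pkl","rb")); p=back(c["TT"],c["mtx"],(317,232),.078); print(p)
to([p[0],p[1],.050],.102)
E
```

```text
[0.44351458 0.09379407 0.078     ]
shift [5.   0.25 0.06] turn [-0.01 -0.    0.01]
```

Request:
step_arm:
  targets: [2, 0.25, 0.05, 0, 0, 0, 84, 4, 0.25, 0.05, 0, 0, 0, 84, 5, 0.25, 0.05, 0, 0, 0, 84, 5, 0.25, 0.05, 0, 0, 0, 84, 5, 0.25, 0.05, 0, 0, 0, 50, 5, 0.25, 0.05, 0, 0, 0, 50, 5, 0.25, 0.05, 0, 0, 0, 50, 5, 0.25, 0.05, 0, 0, 0, 50]

```text
t: 13.95
tool_pos: [0.4439, 0.0951, 0.0519]
tool_rot: [-0.08, 1.566, 0.082]
ft_force: [-0.6, -1.9, 7.8]
opening: 0.0594
```

```bash
python3 - <<'E'
from h import *
from station import ctrl
s=ctrl.sense(); print(s["opening"],s["tool_pos"],inv(s["tool_pos"]),s["ft_force"])
to(car(1,-24,200),.102); to(car(1,-24,68),.102)
E
```

```text
0.05941342887718565 [0.44389877 0.09507233 0.0518557 ] [-113.6  246.4] [-0.60603324 -1.85787827  7.80869931]
shift [-4.94 -9.01  3.83] turn [ 0.01  0.04 -0.01]
shift [-0.54 -9.02  3.81] turn [ 0.01  0.04 -0.01]
```

Request:
step_arm:
  targets: [-2, 0, 0, 0, 0, 0, 50, -4, 0, 0, 0, 0, 0, 50, -5, -1.6, 0.7, 0, 0, 0, 50, -5, -3.4, 1.5, 0, 0, 0, 50, -5, -5.2, 2.3, 0, 0, 0, 50, -5, -7, 3, 0, 0, 0, 50, -5, -9, 3.8, 0, 0, 0, 50, -5, -9, 3.8, 0, 0, 0, 50]

```text
t: 14.95
tool_pos: [0.5841, -0.168, 0.2011]
tool_rot: [-0.079, 1.568, 0.071]
ft_force: [-0.9, 0.2, -3.2]
opening: 0.0589
```

```bash
python3 - <<'E'
from h import *
from station import ctrl
s=ctrl.sense(); print(s["opening"],s["tool_pos"],inv(s["tool_pos"]))
to(car(1,-24,68),.102)
E
```

```text
0.05894757209922392 [ 0.58414644 -0.16796663  0.20106811] [ -0.9 -29.5]
shift [4.43 0.21 0.05] turn [-0.08  0.02  0.05]
```

Request:
step_arm:
  targets: [0.5, 0, 0.03, 0, 0, 0, 50, 2, 0, 0.03, 0, 0, 0, 50, 3.5, 0, 0.03, 0, 0, 0, 50, 4.3, 0, 0.03, 0, 0, 0, 50, 4.3, 0, 0.03, 0, 0, 0, 50]

```text
t: 15.58
tool_pos: [0.5828, -0.1584, 0.0686]
tool_rot: [-0.081, 1.575, 0.086]
ft_force: [0.6, 0.2, -3.6]
opening: 0.059
```

```bash
python3 - <<'E'
from h import *
from station import ctrl
s=ctrl.sense(); print(s["opening"],s["tool_pos"],inv(s["tool_pos"]),s["ft_force"])
E
```

```text
0.05896247281466825 [ 0.58276012 -0.15837135  0.06859867] [ -1.3 -19.8] [ 0.62560519  0.17209503 -3.57220424]
```

Request:
step_arm:
  targets: [0.08, 0, 0.04, 0, 0, 0, 50, 0.15, 0, 0.04, 0, 0, 0, 50, 0.17, 0.05, 0.04, 0, 0, 0, 50, 0.17, 0.1, 0.04, 0, 0, 0, 50, 0.17, 0.15, 0.04, 0, 0, 0, 50, 0.17, 0.15, 0.04, 0, 0, 0, 50]

```text
t: 16.32
tool_pos: [0.5856, -0.1567, 0.0661]
tool_rot: [-0.081, 1.569, 0.082]
ft_force: [-0.1, -0.3, -3.5]
opening: 0.0589
```

```bash
python3 - <<'E'
from h import *
from station import ctrl
s=ctrl.sense(); print(s["opening"],s["tool_pos"],inv(s["tool_pos"]),s["ft_force"])
E
```

```text
0.058862393878328444 [ 0.58560225 -0.15671478  0.06611794] [  1.7 -18.5] [-0.05150173 -0.28046291 -3.5461574 ]
```

Request:
step_arm:
  targets: [0.05, 0, 0, 0, 0, 0, 50, 0.1, 0, 0, 0, 0, 0, 50, 0.1, 0.05, 0, 0, 0, 0, 50, 0.1, 0.1, 0, 0, 0, 0, 50, 0.1, 0.1, 0, 0, 0, 0, 50]

```text
t: 16.95
tool_pos: [0.5858, -0.156, 0.0641]
tool_rot: [-0.082, 1.567, 0.078]
ft_force: [-1.0, -4.8, 5.6]
opening: 0.0591
```

```bash
python3 - <<'E'
from h import *
from station import ctrl
s=ctrl.sense(); print(s["opening"],s["tool_pos"],inv(s["tool_pos"]),s["ft_force"])
E
```

```text
0.05913832135109628 [ 0.58579877 -0.15595921  0.06409309] [  2.  -17.8] [-1.0405555  -4.83257663  5.5658802 ]
```

Request:
step_arm:
  targets: [0, 0, 0, 0, 0, 0, 84, 0, 0, 0, 0, 0, 0, 84, 0, 0, 0, 0, 0, 0, 84, -1.5, 0, 0, 0, 0, 0, 84, -3, 0, 0, 0, 0, 0, 84, -4.5, 0, 0, 0, 0, 0, 84, -4.5, 0, 0, 0, 0, 0, 84]

```text
t: 17.82
tool_pos: [0.5874, -0.1547, 0.2017]
tool_rot: [-0.082, 1.562, 0.08]
ft_force: [0.7, 0.1, -0.1]
opening: 0.0839
```

```bash
python3 - <<'E'
from h import *
c=shot("wrist"); T,K=c["TT"],c["mtx"]
print(proj(T,K,[car(0,96,127),car(0,39,112),car(0,-18,90)]))
cv2.imwrite("pics/w7.png",c["img"][0:400,150:470,::-1])
to([.459,-.022,.20],.102)
E
```

```text
[[304.34421683  21.99421404]
 [305.49833748 156.76626992]
 [306.47981747 250.92475997]]
shift [-0.03  4.81 -3.76] turn [ 0.02  0.04 -0.  ]
```

View pics/w7.png

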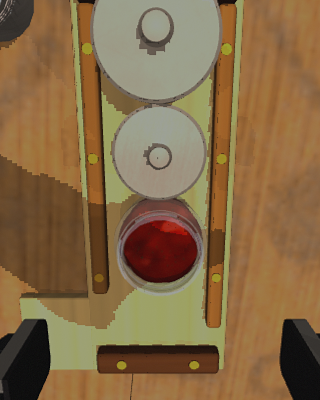

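Request:
step_arm:
  targets: [0, 4.8, -3.75, 0, 0, 0, 84, 0, 4.8, -3.75, 0, 0, 0, 84, 0, 4.8, -3.75, 0, 0, 0, 84, 0, 4.8, -3.75, 0, 0, 0, 84, 0, 4.8, -3.75, 0, 0, 0, 84, 0, 4.8, -3.75, 0, 0, 0, 84]

```text
t: 18.62
tool_pos: [0.4593, -0.0235, 0.198]
tool_rot: [-0.08, 1.569, 0.079]
ft_force: [-0.2, 0.5, 0.0]
opening: 0.084
```

```bash
python3 - <<'E'
from h import *
c=shot("wrist"); T,K=c["TT"],c["mtx"]; im=c["img"]
hsv=cv2.cvtColor(im,cv2.COLOR_RGB2HSV); u=proj(T,K,[.4588,-.016,.056])[0]; print(u)
m=((im[...,2]>=im[...,0])&(im[...,2]>90)).astype(np.uint8)
n,l,st,ce=cv2.connectedComponentsWithStats(m)
for k in range(1,n):
    if st[k,4]>800: print(st[k],ce[k],back(T,K,ce[k],.056))
to([.459,-.016,.050],.102)
E
```

```text
[314.59015399 222.96594705]
[ 278  187   76   53 2290] [320.48646288 212.65764192] [ 0.46190208 -0.00872964  0.056     ]
[   3  267  100   29 1395] [ 40.67455197 282.89103943] [ 0.27620789 -0.07738742  0.056     ]
shift [4.93 0.26 0.02] turn [-0.01  0.    0.01]
```

Request:
step_arm:
  targets: [2, 0.23, 0.03, 0, 0, 0, 84, 4, 0.23, 0.03, 0, 0, 0, 84, 4.9, 0.23, 0.03, 0, 0, 0, 84, 4.9, 0.23, 0.03, 0, 0, 0, 84, 4.9, 0.23, 0.03, 0, 0, 0, 40, 4.9, 0.23, 0.03, 0, 0, 0, 40, 4.9, 0.23, 0.03, 0, 0, 0, 40, 4.9, 0.23, 0.03, 0, 0, 0, 40]

```text
t: 19.68
tool_pos: [0.4599, -0.0155, 0.0526]
tool_rot: [-0.081, 1.566, 0.082]
ft_force: [-0.8, -0.5, 6.5]
opening: 0.0499
```

```bash
python3 - <<'E'
from h import *
from station import ctrl
s=ctrl.sense(); print(s["opening"],s["tool_pos"],inv(s["tool_pos"]),s["ft_force"])
to(car(1,-80,180),.102); to(car(1,-80,69),.102)
E
```

```text
0.049866248776679334 [ 0.45990443 -0.01552346  0.05263394] [-108.9  134.8] [-0.78968662 -0.54593916  6.51249267]
shift [-4.24 -7.16  3.67] turn [ 0.02  0.04 -0.  ]
shift [-0.54 -7.16  3.66] turn [ 0.02  0.04 -0.  ]
```

Request:
step_arm:
  targets: [-2, 0, 0, 0, 0, 0, 40, -4, 0, 0, 0, 0, 0, 40, -4.8, -1.8, 0.9, 0, 0, 0, 40, -4.8, -3.6, 1.8, 0, 0, 0, 40, -4.8, -5.4, 2.8, 0, 0, 0, 40, -4.8, -7.2, 3.65, 0, 0, 0, 40, -4.8, -7.2, 3.65, 0, 0, 0, 40, -4.8, -7.2, 3.65, 0, 0, 0, 40]

```text
t: 20.68
tool_pos: [0.5894, -0.2184, 0.1951]
tool_rot: [-0.08, 1.57, 0.082]
ft_force: [-0.4, 0.3, -1.5]
opening: 0.05
```

```bash
python3 - <<'E'
from h import *
from station import ctrl
s=ctrl.sense(); print(s["opening"],s["tool_pos"],inv(s["tool_pos"]))
to(car(1.5,-80,67),.102)
E
```

```text
0.05001852251721788 [ 0.58943932 -0.21843818  0.19506715] [ -0.7 -80.3]
shift [4.27 0.   0.08] turn [ 0.01 -0.   -0.01]
```

Request:
step_arm:
  targets: [1.5, 0, 0.07, 0, 0, 0, 40, 3, 0, 0.07, 0, 0, 0, 40, 4, 0, 0.07, 0, 0, 0, 40, 4.3, 0, 0.07, 0, 0, 0, 40, 4.35, 0, 0.07, 0, 0, 0, 40, 4.35, 0.04, 0.07, 0, 0, 0, 40, 4.35, 0.08, 0.07, 0, 0, 0, 40]

```text
t: 21.55
tool_pos: [0.5923, -0.2161, 0.0655]
tool_rot: [-0.082, 1.568, 0.081]
ft_force: [-0.4, -0.5, -0.9]
opening: 0.0496
```

```bash
python3 - <<'E'
from h import *
from station import ctrl
s=ctrl.sense(); print(s["opening"],s["tool_pos"],inv(s["tool_pos"]),s["ft_force"])
E
```

```text
0.049559831452160794 [ 0.59229395 -0.21606908  0.06551297] [  2.3 -78.2] [-0.36537428 -0.53664167 -0.91253084]
```

Touch down and push toward the jar.

Request:
step_arm:
  targets: [0.05, 0, 0, 0, 0, 0, 40, 0.06, 0.04, 0, 0, 0, 0, 40, 0.06, 0.08, 0, 0, 0, 0, 40, 0.06, 0.12, 0, 0, 0, 0, 40, 0.06, 0.16, 0, 0, 0, 0, 40, 0.06, 0.16, 0, 0, 0, 0, 40]

```text
t: 22.3
tool_pos: [0.5924, -0.2142, 0.0648]
tool_rot: [-0.084, 1.565, 0.077]
ft_force: [-1.1, -4.4, 5.0]
opening: 0.0499
```

```bash
python3 - <<'E'
from h import *
from station import ctrl
s=ctrl.sense(); print(s["opening"],s["tool_pos"],inv(s["tool_pos"]),s["ft_force"])
E
```

```text
0.04986562676857541 [ 0.5923832  -0.21424954  0.06477898] [  2.6 -76.4] [-1.12391802 -4.40449931  4.98917483]
```

Request:
step_arm:
  targets: [0, 0, 0, 0, 0, 0, 84, 0, 0, 0, 0, 0, 0, 84, 0, 0, 0, 0, 0, 0, 84, -1.5, 0, 0, 0, 0, 0, 84, -3, 0, 0, 0, 0, 0, 84, -5, 0, 0, 0, 0, 0, 84, -5.5, 0, 0, 0, 0, 0, 84]

```text
t: 23.18
tool_pos: [0.5927, -0.2127, 0.2318]
tool_rot: [-0.083, 1.563, 0.079]
ft_force: [0.0, -0.8, -0.8]
opening: 0.0845
```

```bash
python3 - <<'E'
from h import *
c=shot("wrist"); T,K=c["TT"],c["mtx"]
print(proj(T,K,[car(0,39,112),car(0,-18,90),car(0,-75,68),car(51,-128,28),car(-51,-128,28)]))
cv2.imwrite("pics/w8.png",c["img"][0:460,120:500,::-1])
for yaw in (.397+np.pi/2,): to([.42,.32,.24],yaw)
to([.40,.20,.24],.9)
E
```

```text
[[306.96868519  36.7338234 ]
 [307.75537887 145.31402804]
 [308.33303789 225.04307063]
 [369.33138488 272.93442702]
 [248.38205539 273.03459756]]
shift [-0.33 18.25 -3.89] turn [-21.36   0.03   0.08]
shift [-0.33 14.34 -4.97] turn [-9.13  0.06  0.05]
```

View pics/w8.png

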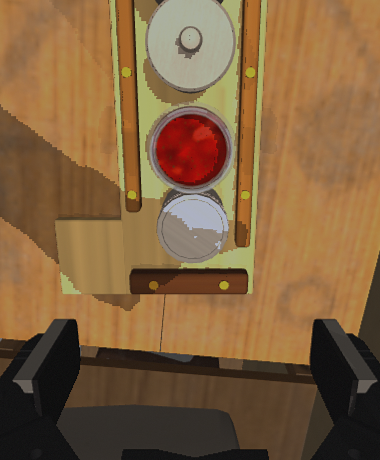

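```bash
python3 - <<'E'
from h import *
d=pickle.load(open("d0.pkl","rb")); t,s=d["top"],d["side"]
for z in (.2,.3,.4,.5): 
    p=back(t["T"],t["mtx"],(238,150),z); print(p,proj(s["T"],s["mtx"],p))
from station import ctrl
print(ctrl.sense()["joint_pos"])
to([.405,.32,.22],1.95)
E
```

```text
[0.61436395 0.2726431  0.2       ] [[351.22147041 172.30684833]]
[0.5815828  0.25781934 0.3       ] [[341.70517823 137.8438492 ]]
[0.54880165 0.24299557 0.4       ] [[331.46502375 100.75940203]]
[0.5160205  0.22817181 0.5       ] [[320.4151501   60.74257839]]
[-0.2873722   0.50944724  0.80701713  1.71446877 -0.41084552  1.08843269
  0.7523646 ]
shift [ 0.33 18.3  -4.39] turn [-21.16   0.03   0.08]
```

```bash
python3 - <<'E'
from h import *
to([.404,.324,.20],-1.19)
E
```

```text
shift [ 1.   18.44 -4.42] turn [14.82  0.07 -0.03]
```

Request:
step_arm:
  targets: [0.5, 2, -0.5, 1.5, 0, 0, 84, 1, 4, -1, 3, 0, 0, 84, 1, 6, -1.5, 5, 0, 0, 84, 1, 8, -2, 7, 0, 0, 84, 1, 10, -2.5, 9, 0, 0, 84, 1, 12, -3, 11, 0, 0, 84, 1, 14, -3.5, 13, 0, 0, 84, 1, 16, -4, 14.8, 0, 0, 84]

```text
t: 24.22
tool_pos: [0.4204, 0.2552, 0.1966]
tool_rot: [0.925, 1.365, -0.928]
ft_force: [1.8, -0.2, 0.6]
opening: 0.0839
```

```bash
python3 - <<'E'
from h import *
from station import ctrl
s=ctrl.sense();print(s["joint_pos"],s["tool_pos"])
to([.404,.324,.18],-1.19)
E
```

```text
[-1.56309364  0.47372781  1.23348324  2.06754653 -0.5430014   0.98157945
 -1.23629856] [0.42038207 0.25522781 0.19656616]
shift [ 0.55  0.34 -2.33] turn [-0.03  0.01  0.02]
```

Request:
step_arm:
  targets: [0.2, 0.1, -1, 0, 0, 0, 84, 0.5, 0.3, -2.3, 0, 0, 0, 84, 0.5, 0.3, -2.3, 0, 0, 0, 84]

```text
t: 24.6
tool_pos: [0.4025, 0.3236, 0.1804]
tool_rot: [0.915, 1.369, -0.921]
ft_force: [-0.0, -0.9, -0.0]
opening: 0.0841
```

```bash
python3 - <<'E'
from h import *
from station import ctrl
s=ctrl.sense();print(s["joint_pos"],s["tool_pos"])
c=shot("wrist","w9.png")
E
```

```text
[-1.62281239  0.54026733  1.18026918  2.02842569 -0.6049021   0.98581527
 -1.31452462] [0.40250643 0.32358853 0.18042186]
```

View pics/w9.png

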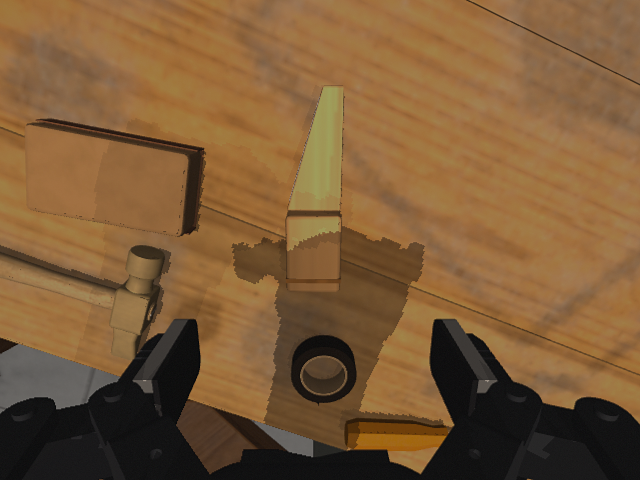

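```bash
python3 - <<'E'
from fit import *
from station import ctrl
c=pickle.load(open("last_wrist.pkl","rb")); T,K=c["TT"],c["mtx"]
P=np.array([[67,-5.5,26],[67,-18.5,26],[-67,18.5,40],[-67,-18.5,40],[-12,18.5,40],[-12,-18.5,40]])/1e3
q,e=fitpose(T,K,P,[(322,86),(343,87),(288,290),(339,291),(287,217),(341,216)],[.43,.33,.38]); print(q,e)
W=np.c_[q[0]+np.cos(q[2])*P[:,0]-np.sin(q[2])*P[:,1],q[1]+np.sin(q[2])*P[:,0]+np.cos(q[2])*P[:,1],P[:,2]]; print(proj(T,K,W).round(0))
g=q[:2]+(-.030)*np.array([np.cos(q[2]),np.sin(q[2])]); print(g)
to([g[0],g[1],.05],q[2]-np.pi/2)
E
```

```text
[0.42729124 0.3323152  0.39024176] 3.0773232556895778
[[322.  86.]
 [343.  86.]
 [287. 293.]
 [341. 293.]
 [285. 215.]
 [342. 215.]]
[0.39954673 0.32090284]
shift [ 4.37 -0.12 -0.04] turn [-0.05  0.03  0.03]
```

Request:
step_arm:
  targets: [2, -0.1, 0, 0, 0, 0, 84, 4, -0.1, 0, 0, 0, 0, 84, 4.5, -0.1, 0, 0, 0, 0, 84, 4.5, -0.1, 0, 0, 0, 0, 30, 4.5, -0.1, 0, 0, 0, 0, 25, 4.5, -0.1, 0, 0, 0, 0, 25, 4.5, -0.1, 0, 0, 0, 0, 25, 4.5, -0.1, 0, 0, 0, 0, 25]
  force: 60

```text
t: 25.65
tool_pos: [0.4034, 0.3207, 0.0499]
tool_rot: [0.926, 1.366, -0.919]
ft_force: [-0.4, -0.4, 5.4]
opening: 0.0353
```

```bash
python3 - <<'E'
from h import *
from station import ctrl
s=ctrl.sense();print(s["opening"],s["joint_pos"],s["tool_pos"],s["ft_force"])
y=.102-np.pi/2
to(car(-150,-109,200),y);to(car(-150,-109,63),y); print(car(-150,-109,0))
E
```

```text
0.03527511037102749 [-1.43118653  0.6957972   0.92724384  2.11956782 -0.85066136  0.75216924
 -1.13021262] [0.40341804 0.3207066  0.04989057] [-0.37481744 -0.39222797  5.39525447]
shift [-5.06 -5.99 18.52] turn [ 3.22 -0.03 -0.04]
shift [-0.49 -6.01 18.53] turn [ 3.22 -0.03 -0.04]
[ 0.44387836 -0.26220696  0.        ]
```

```bash
python3 - <<'E'
from h import *
y=.102-np.pi/2
to([.46,.10,.19],-1.35);to([.46,-.06,.19],-1.4);to(car(-122,-106,190),y); print(car(-122,-106,0))
E
```

```text
shift [-4.69 -0.98  7.52] turn [ 1.86 -0.03 -0.04]
shift [-4.7  -2.98 12.47] turn [ 2.43 -0.03 -0.04]
shift [-4.72 -5.07 18.68] turn [ 3.22 -0.03 -0.04]
[ 0.47142736 -0.2563715   0.        ]
```

Request:
step_arm:
  targets: [-2, 0, 0, 0, 0, 0, 25, -4, 0, 0, 0, 0, 0, 25, -4.7, -0.2, 1.8, 0.4, 0, 0, 25, -4.7, -0.4, 3.7, 0.9, 0, 0, 25, -4.7, -0.7, 5.6, 1.4, 0, 0, 25, -4.7, -1, 7.5, 1.9, 0, 0, 25, -4.7, -1.7, 9.3, 2.1, 0, 0, 25, -4.7, -2.4, 11, 2.3, 0, 0, 25]

```text
t: 26.65
tool_pos: [0.4586, -0.0153, 0.1898]
tool_rot: [1.077, 1.289, -1.073]
ft_force: [0.5, -0.1, -0.8]
opening: 0.0357
```

```bash
python3 - <<'E'
from h import *
from station import ctrl
s=ctrl.sense();print(s["opening"],s["joint_pos"],s["tool_pos"],s["ft_force"])
to(car(-122,-106,190),.102-np.pi/2)
E
```

```text
0.03571355758378023 [-1.02321094  0.38415188  1.21603169  2.14519557 -0.46372244  0.90976383
 -0.92507485] [ 0.45863331 -0.01526797  0.18975273] [ 0.48529091 -0.06997989 -0.84772871]
shift [-0.02 -1.03  7.98] turn [ 0.91 -0.01 -0.03]
```

Request:
step_arm:
  targets: [0, -0.2, 1.8, 0.3, 0, 0, 25, 0, -0.5, 3.6, 0.6, 0, 0, 25, 0, -0.8, 5.4, 0.9, 0, 0, 25, 0, -1, 7.2, 0.9, 0, 0, 25, 0, -1, 8, 0.9, 0, 0, 25, 0, -1, 8, 0.9, 0, 0, 25, 0, -1, 8, 0.9, 0, 0, 25]

```text
t: 27.52
tool_pos: [0.4724, -0.2536, 0.1889]
tool_rot: [1.133, 1.258, -1.131]
ft_force: [0.6, 0.1, -0.2]
opening: 0.0354
```

```bash
python3 - <<'E'
from h import *
from station import ctrl
s=ctrl.sense();print(s["joint_pos"],s["tool_pos"],s["ft_force"],inv(s["tool_pos"]))
to(car(-122,-106,64),.102-np.pi/2)
c=shot("wrist","w10.png")
E
```

```text
[-0.37801966  0.50104233  1.07194875  1.97706341 -0.53415987  0.98020358
 -0.5110443 ] [ 0.47243639 -0.25358235  0.18893094] [ 0.59921033  0.12417773 -0.19484936] [-120.7 -103.3]
shift [ 4.16 -0.04  0.09] turn [ 0.03 -0.02 -0.  ]
```

View pics/w10.png

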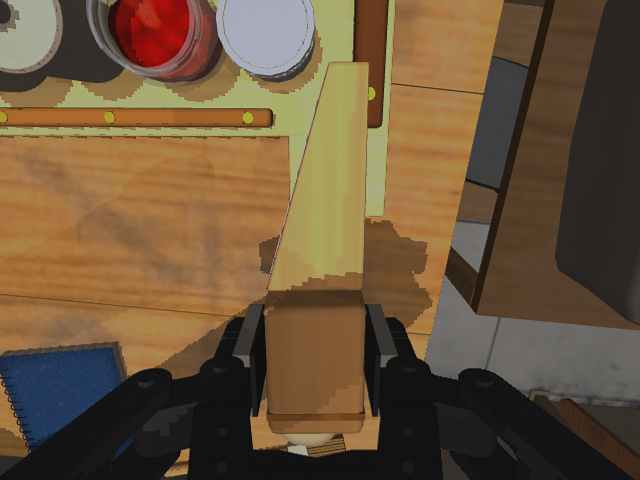

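```bash
python3 - <<'E'
from h import *
c=pickle.load(open("last_wrist.pkl","rb")); T,K=c["TT"],c["mtx"]
for uv,z in [((327,62),.165),((368,63),.165),((366,290),.165),((363,431),.179),((267,431),.179),((368,127),.028),((354,127),.028)]: print(uv,inv(back(T,K,uv,z)))
E
```

```text
(327, 62) [ -26.6 -108.7]
(368, 63) [ -26.9 -121.7]
(366, 290) [-105.2 -124.3]
(363, 431) [-157.6 -123.7]
(267, 431) [-157.7  -87. ]
(368, 127) [ -51.2 -139.5]
(354, 127) [ -51.2 -130.4]
```

Request:
step_arm:
  targets: [1.5, 0, 0.06, 0.15, 0, 0, 25, 3, 0, 0.06, 0.15, 0, 0, 25, 3.9, 0, 0.06, 0.15, 0, 0, 25, 4.1, 0, 0.06, 0.15, 0, 0, 25, 4.2, 0, 0.06, 0.15, 0, 0, 25, 4.2, 0, 0.06, 0.15, 0, 0, 25]

```text
t: 28.32
tool_pos: [0.4734, -0.2565, 0.0637]
tool_rot: [1.142, 1.249, -1.141]
ft_force: [0.3, -0.1, -1.3]
opening: 0.0356
```

```bash
python3 - <<'E'
from h import *
from station import ctrl
s=ctrl.sense();print(s["opening"],s["tool_pos"],s["ft_force"],inv(s["tool_pos"]))
to(car(-85,-105,63),.102-np.pi/2)
E
```

```text
0.035600177919805 [ 0.47340909 -0.25652714  0.06373311] [ 0.34580373 -0.14867175 -1.25861466] [-120.  -106.4]
shift [ 0.03  1.17 -0.06] turn [-0.13  0.01 -0.02]
```

Request:
step_arm:
  targets: [0.05, 0, 0, 0, 0, 0, 25, 0.05, 0.3, 0, 0, 0, 0, 25, 0.05, 0.6, 0, 0, 0, 0, 25, 0.05, 0.9, 0, 0, 0, 0, 25, 0.05, 1.1, 0, 0, 0, 0, 25, 0.05, 1.1, 0, 0, 0, 0, 25]

```text
t: 29.08
tool_pos: [0.507, -0.2541, 0.062]
tool_rot: [1.142, 1.249, -1.141]
ft_force: [-1.7, -0.8, 5.4]
opening: 0.0356
```

```bash
python3 - <<'E'
from h import *
from station import ctrl
s=ctrl.sense();print(s["opening"],s["tool_pos"],s["ft_force"],inv(s["tool_pos"]))
E
```

```text
0.03560185179586438 [ 0.50700087 -0.25407114  0.06197543] [-1.73170411 -0.78773362  5.39627857] [ -86.4 -107.3]
```

Request:
step_arm:
  targets: [0, 0, 0.04, 0, 0, 0, 25, 0, 0, 0.08, 0, 0, 0, 25, 0, 0, 0.08, 0, 0, 0, 25]

```text
t: 29.45
tool_pos: [0.5071, -0.2545, 0.0619]
tool_rot: [1.144, 1.253, -1.139]
ft_force: [-1.6, 4.0, 8.5]
opening: 0.0358
```

```bash
python3 - <<'E'
from h import *
from station import ctrl
s=ctrl.sense();print(s["opening"],s["tool_pos"],s["ft_force"],inv(s["tool_pos"]))
E
```

```text
0.0358414995782744 [ 0.50707189 -0.25452448  0.06193909] [-1.5701212   4.01560974  8.48520844] [ -86.4 -107.8]
```

Request:
step_arm:
  targets: [-0.05, 0.1, -0.03, 0, 0, 0, 25, -0.05, 0.25, -0.03, 0, 0, 0, 25, -0.05, 0.4, -0.03, 0, 0, 0, 25, -0.05, 0.5, -0.03, 0, 0, 0, 25]

```text
t: 29.95
tool_pos: [0.5211, -0.2536, 0.0626]
tool_rot: [1.142, 1.251, -1.142]
ft_force: [-1.3, -0.7, 0.4]
opening: 0.0355
```

Request:
step_arm:
  targets: [0, 0.1, 0, 0, 0, 0, 25, 0, 0.2, 0, 0, 0, 0, 25, 0, 0.3, 0, 0, 0, 0, 25, 0, 0.3, 0, 0, 0, 0, 25]

```text
t: 30.45
tool_pos: [0.5298, -0.2528, 0.0627]
tool_rot: [1.142, 1.251, -1.142]
ft_force: [0.4, 0.2, -2.7]
opening: 0.0356
```

```bash
python3 - <<'E'
from h import *
from station import ctrl
s=ctrl.sense();print(s["opening"],s["tool_pos"],s["ft_force"],inv(s["tool_pos"]))
E
```

```text
0.035611065042528915 [ 0.52983466 -0.25283255  0.06273946] [ 0.40249915  0.18508976 -2.71491195] [ -63.5 -108.4]
```

Request:
step_arm:
  targets: [0.02, 0.1, 0, 0, 0, 0, 25, 0.02, 0.2, 0, 0, 0, 0, 25, 0.02, 0.2, 0, 0, 0, 0, 25]

```text
t: 30.82
tool_pos: [0.536, -0.2523, 0.0621]
tool_rot: [1.142, 1.25, -1.142]
ft_force: [0.0, 0.7, -0.9]
opening: 0.0355
```

Request:
step_arm:
  targets: [0, 0.1, 0, 0, 0, 0, 25, 0, 0.2, 0, 0, 0, 0, 25, 0, 0.2, 0, 0, 0, 0, 25]

```text
t: 31.2
tool_pos: [0.5419, -0.252, 0.0622]
tool_rot: [1.142, 1.25, -1.142]
ft_force: [1.3, -0.7, -1.4]
opening: 0.0352
```

Request:
step_arm:
  targets: [0, 0.1, 0, 0, 0, 0, 25, 0, 0.2, 0, 0, 0, 0, 25, 0, 0.2, 0, 0, 0, 0, 25]

```text
t: 31.58
tool_pos: [0.5481, -0.2514, 0.0622]
tool_rot: [1.142, 1.25, -1.142]
ft_force: [0.3, -1.5, -1.2]
opening: 0.0356
```

Request:
step_arm:
  targets: [0, 0.05, 0, 0, 0, 0, 25, 0, 0.1, 0, 0, 0, 0, 25, 0, 0.15, 0, 0, 0, 0, 25]

```text
t: 31.95
tool_pos: [0.5521, -0.2509, 0.0622]
tool_rot: [1.143, 1.25, -1.143]
ft_force: [-0.3, -2.5, -0.5]
opening: 0.0353
```

```bash
python3 - <<'E'
from h import *
from station import ctrl
s=ctrl.sense();print(s["opening"],s["tool_pos"],s["ft_force"],inv(s["tool_pos"]))
E
```

```text
0.03532938854487254 [ 0.55205025 -0.25091247  0.06219339] [-0.34831928 -2.48932873 -0.48817962] [ -41.2 -108.8]
```

Request:
step_arm:
  targets: [0, 0.05, 0.02, 0, 0, 0, 25, 0, 0.1, 0.03, 0, 0, 0, 25, 0, 0.1, 0.03, 0, 0, 0, 25]

```text
t: 32.33
tool_pos: [0.5546, -0.2508, 0.062]
tool_rot: [1.143, 1.253, -1.142]
ft_force: [-3.9, 1.5, 1.2]
opening: 0.0358
```

Request:
step_arm:
  targets: [0, 0.05, 0, 0, 0, 0, 25, 0, 0.1, 0, 0, 0, 0, 25, 0, 0.1, 0, 0, 0, 0, 25]

```text
t: 32.7
tool_pos: [0.5561, -0.2508, 0.062]
tool_rot: [1.143, 1.255, -1.144]
ft_force: [-8.3, 2.6, 6.0]
opening: 0.0355
```

```bash
python3 - <<'E'
from h import *
from station import ctrl
s=ctrl.sense();print(s["opening"],s["tool_pos"],s["ft_force"],inv(s["tool_pos"]))
E
```

```text
0.035464664012521095 [ 0.55606089 -0.25076087  0.06198303] [-8.3106395   2.59379496  6.01452352] [ -37.2 -109. ]
```

Request:
step_arm:
  targets: [0, 0.05, 0, 0, 0, 0, 25, 0, 0.1, 0, 0, 0, 0, 25, 0, 0.15, 0, 0, 0, 0, 25, 0, 0.15, 0, 0, 0, 0, 25]

```text
t: 33.2
tool_pos: [0.5582, -0.2506, 0.062]
tool_rot: [1.142, 1.259, -1.147]
ft_force: [-13.0, 3.4, 9.7]
opening: 0.0353
```

```bash
python3 - <<'E'
from h import *
from station import ctrl
s=ctrl.sense();print(s["opening"],s["tool_pos"],s["ft_force"],inv(s["tool_pos"]))
E
```

```text
0.035298076500621396 [ 0.5581961  -0.25057818  0.06198274] [-13.00141422   3.35028448   9.70424967] [ -35.1 -109.1]
```

Request:
step_arm:
  targets: [-0.02, 0.07, 0, 0, 0, 0, 25, -0.03, 0.14, 0, 0, 0, 0, 25, -0.03, 0.2, 0, 0, 0, 0, 25, -0.03, 0.2, 0, 0, 0, 0, 25]

```text
t: 33.7
tool_pos: [0.5661, -0.2497, 0.0623]
tool_rot: [1.142, 1.256, -1.145]
ft_force: [-7.2, 1.6, 1.5]
opening: 0.0356
```

```bash
python3 - <<'E'
from h import *
from station import ctrl
s=ctrl.sense();print(s["opening"],s["tool_pos"],s["ft_force"],inv(s["tool_pos"]))
E
```

```text
0.03562768327411071 [ 0.56614588 -0.24974109  0.06229942] [-7.22770709  1.61988378  1.50926302] [ -27.1 -109. ]
```

```bash
python3 - <<'E'
from h import *
c=shot("wrist","w11.png"); T,K=c["TT"],c["mtx"]
print(proj(T,K,[car(67,-114.5,38),car(67,-127.5,38),car(0,-75,68)]))
E
```

```text
[[323.09489305  61.40680362]
 [364.31052163  60.87345825]
 [193.29672651 297.03119194]]
```

View pics/w11.png

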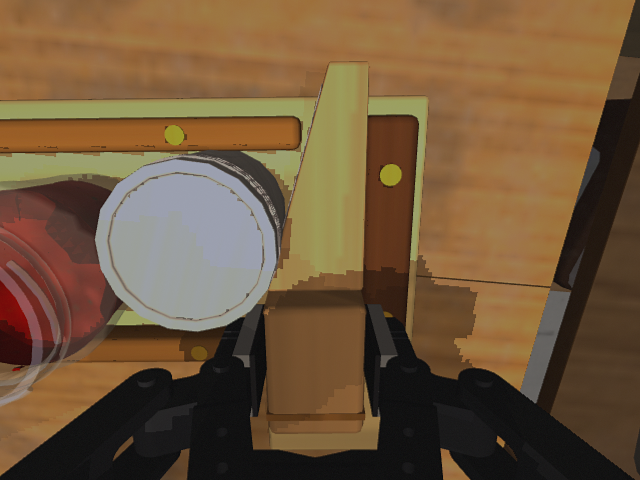

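```bash
python3 - <<'E'
from h import *
c=pickle.load(open("last_wrist.pkl","rb")); T,K=c["TT"],c["mtx"]
print(inv(back(T,K,(187,243),.068)),inv(back(T,K,(329,62),.038)),inv(back(T,K,(368,62),.038)),[inv(back(T,K,uv,.028)) for uv in((300,117),(300,150),(365,115))])
E
```

```text
[ 16.9 -75. ] [  66.8 -116.4] [  66.7 -128.7] [array([  50.1, -106.5]), array([  38.8, -106.2]), array([  50.6, -129.3])]
```

Request:
step_arm:
  targets: [-0.02, -0.4, -0.02, 0, 0, 0, 25, -0.02, -0.9, -0.02, 0, 0, 0, 25, -0.02, -1.4, -0.02, 0, 0, 0, 25, -0.02, -1.7, -0.02, 0, 0, 0, 25, 0, -1.7, -0.02, 0, 0, 0, 25]

```text
t: 34.38
tool_pos: [0.517, -0.2545, 0.0632]
tool_rot: [1.144, 1.25, -1.143]
ft_force: [1.1, 0.6, -1.3]
opening: 0.0354
```

Request:
step_arm:
  targets: [0, 0, 0, 0, 0, 0, 75, 0, 0, 0, 0, 0, 0, 75, -1.5, 0, 0, 0, 0, 0, 84, -3, 0, 0, 0, 0, 0, 84, -5, 0, 0, 0, 0, 0, 84, -6, 0, 0, 0, 0, 0, 84, -6, 0, 0, 0, 0, 0, 84]

```text
t: 35.25
tool_pos: [0.519, -0.2552, 0.2456]
tool_rot: [1.143, 1.246, -1.139]
ft_force: [0.2, 0.2, -0.9]
opening: 0.0834
```

```bash
python3 - <<'E'
from h import *
from station import ctrl
s=ctrl.sense();print(s["opening"],s["joint_pos"],s["tool_pos"],s["ft_force"],inv(s["tool_pos"]))
to(car(0,-40,230),.102)
E
```

```text
0.0833932689804552 [-0.39869906  0.50462706  1.0988044   1.82713043 -0.50161598  1.11653336
 -0.60224645] [ 0.51900484 -0.25523631  0.24558911] [ 0.23531288  0.24985967 -0.90143666] [ -74.6 -109.7]
shift [ 0.53  2.46 -2.35] turn [-18.13   0.07  -0.02]
```

Request:
step_arm:
  targets: [0, 0.5, -0.5, -2, 0, 0, 84, 0, 1, -1, -4, 0, 0, 84, 0, 1.5, -1.5, -6, 0, 0, 84, 0, 2, -2, -8, 0, 0, 84, 0, 2.4, -2.3, -10, 0, 0, 84, 0, 2.4, -2.3, -12, 0, 0, 84, 0, 2.4, -2.3, -14, 0, 0, 84, 0, 2.4, -2.3, -16, 0, 0, 84]

```text
t: 36.25
tool_pos: [0.5826, -0.1786, 0.2413]
tool_rot: [0.062, 1.573, -0.061]
ft_force: [0.9, 0.3, -0.1]
opening: 0.084
```

Request:
step_arm:
  targets: [0, 0, 0, -2.1, 0, 0, 84, 0, 0, 0, -2.1, 0, 0, 84]

```text
t: 36.5
tool_pos: [0.5827, -0.1788, 0.2418]
tool_rot: [-0.075, 1.571, 0.077]
ft_force: [-0.3, -0.9, -0.1]
opening: 0.084
```

```bash
python3 - <<'E'
from h import *
c=shot("wrist","w12.png",(100,0,520,480)); T,K=c["TT"],c["mtx"]
print(proj(T,K,[car(0,96,127),car(0,39,112),car(0,-18,90),car(0,-75,68)]))
to(car(12,-74,63),.102)
to(car(2,-18,64),.102)
E
```

```text
[[320.07482187 -13.7895993 ]
 [319.83377279 107.93068795]
 [319.5450896  198.37293651]
 [319.32778498 266.45282069]]
shift [ 5.96 -1.13  0.53] turn [-0.07 -0.02 -0.01]
shift [5.93 0.74 0.19] turn [-0.07 -0.02 -0.01]
```

View pics/w12.png

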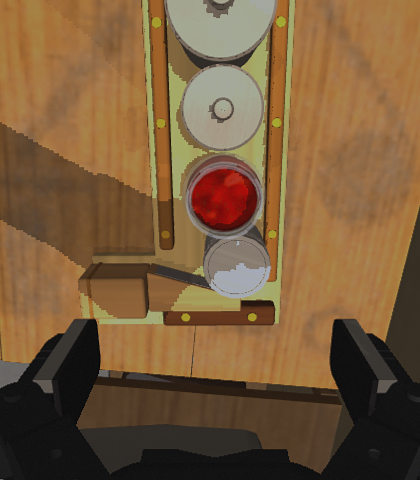

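```bash
python3 - <<'E'
from h import *
y=.102-np.pi/2
to(car(-150,-109,180),y)
E
```

```text
shift [ 2.07 -2.32 -4.87] turn [ 1.793e+01 -2.000e-02  1.000e-02]
```

Request:
step_arm:
  targets: [0, -0.5, -1, 2, 0, 0, 10, 0, -1, -2, 4, 0, 0, 10, 0, -1.5, -3, 6, 0, 0, 0, 0.5, -2, -4, 8, 0, 0, 0, 1, -2.3, -4.9, 10, 0, 0, 0, 2, -2.3, -4.9, 12, 0, 0, 0, 2, -2.3, -4.9, 14, 0, 0, 0, 2, -2.3, -4.9, 16, 0, 0, 0]

```text
t: 37.55
tool_pos: [0.4433, -0.262, 0.1824]
tool_rot: [1.012, 1.324, -1.013]
ft_force: [0.1, -0.4, -0.3]
opening: 0.0002
```

Request:
step_arm:
  targets: [0, 0, 0, 1.9, 0, 0, 0, 0, 0, 0, 1.9, 0, 0, 0]

```text
t: 37.8
tool_pos: [0.4436, -0.262, 0.1826]
tool_rot: [1.128, 1.259, -1.131]
ft_force: [-0.7, -0.1, 0.3]
opening: 0.0001
```

```bash
python3 - <<'E'
from h import *
from station import ctrl
s=ctrl.sense();print(s["opening"],s["joint_pos"],s["tool_pos"],s["ft_force"],inv(s["tool_pos"]))
to(car(-148,-109,47),.102-np.pi/2)
c=shot("wrist"); T,K=c["TT"],c["mtx"]; print(proj(T,K,[car(-117,-109,52),car(-62,-109,52),car(17,-127,38)]))
cv2.imwrite("pics/w13.png",c["img"][...,::-1])
E
```

```text
5.885333388228581e-05 [-0.3606053   0.46899601  1.0728637   2.02908841 -0.51132109  0.94203206
 -0.48114845] [ 0.44361168 -0.26201627  0.18257485] [-0.68256132 -0.05010388  0.34623618] [-150.2 -108.8]
shift [4.52 0.08 0.  ] turn [0.07 0.01 0.02]
[[312.33594213 190.18740975]
 [312.77189961  94.16396011]
 [346.8720062  -60.11606289]]
```

```bash
python3 - <<'E'
from h import *
c=pickle.load(open("last_wrist.pkl","rb"))
T=campose({"hand_eye":c["hand_eye"]},{"tool_rot":[-0.075,1.571,0.077],"tool_pos":[0.5827,-0.1788,0.2418]}); K=c["mtx"]
for uv in [(248,276),(248,317),(179,318),(182,277)]: print(uv,inv(back(T,K,uv,.052)))
E
```

```text
(248, 276) [-56.  -87.2]
(248, 317) [ -58.1 -124.1]
(179, 318) [-115.9 -124.8]
(182, 277) [-109.5  -87.8]
```

Request:
step_arm:
  targets: [1.5, 0, 0, 0, 0, 0, 0, 3, 0, 0, 0, 0, 0, 0, 4.3, 0, 0, 0, 0, 0, 0, 4.5, 0, 0, 0, 0, 0, 0, 4.5, 0.3, 0, 0, 0, 0, 0, 4.5, 0.6, 0, 0, 0, 0, 0, 4.5, 0.8, 0, 0, 0, 0, 0, 4.5, 0.8, 0, 0, 0, 0, 0]

```text
t: 38.85
tool_pos: [0.4687, -0.2595, 0.0487]
tool_rot: [1.129, 1.257, -1.128]
ft_force: [-0.4, 0.1, -0.6]
opening: 0.0001
```

Request:
step_arm:
  targets: [0, 0.3, 0, 0, 0, 0, 0, 0, 0.6, 0, 0, 0, 0, 0, 0, 0.6, 0, 0, 0, 0, 0]

```text
t: 39.22
tool_pos: [0.4866, -0.2575, 0.048]
tool_rot: [1.129, 1.258, -1.128]
ft_force: [0.5, -0.4, -0.8]
opening: 0.0
```

```bash
python3 - <<'E'
from h import *
from station import ctrl
s=ctrl.sense();print(s["tool_pos"],s["ft_force"],inv(s["tool_pos"]))
E
```

```text
[ 0.48661393 -0.25748169  0.04800968] [ 0.45886443 -0.39975759 -0.83432376] [-107.  -108.7]
```

Request:
step_arm:
  targets: [0, 0.2, 0, 0, 0, 0, 0, 0, 0.4, 0, 0, 0, 0, 0, 0, 0.4, 0, 0, 0, 0, 0]

```text
t: 39.6
tool_pos: [0.4981, -0.2563, 0.048]
tool_rot: [1.129, 1.258, -1.129]
ft_force: [-0.1, 0.7, -0.3]
opening: -0.0004
```

Request:
step_arm:
  targets: [0, 0.1, 0, 0, 0, 0, 0, 0, 0.15, 0, 0, 0, 0, 0, 0, 0.15, 0, 0, 0, 0, 0]

```text
t: 39.98
tool_pos: [0.502, -0.256, 0.0481]
tool_rot: [1.13, 1.258, -1.129]
ft_force: [-1.3, -0.6, -0.7]
opening: -0.0
```

```bash
python3 - <<'E'
from h import *
from station import ctrl
s=ctrl.sense();print(s["tool_pos"],s["ft_force"],inv(s["tool_pos"]))
E
```

```text
[ 0.50198034 -0.25595258  0.04807562] [-1.30963911 -0.5902852  -0.70076967] [ -91.6 -108.7]
```

Request:
step_arm:
  targets: [0, 0.05, 0, 0, 0, 0, 0, 0, 0.1, 0, 0, 0, 0, 0, 0, 0.1, 0, 0, 0, 0, 0]

```text
t: 40.35
tool_pos: [0.5047, -0.2558, 0.0481]
tool_rot: [1.129, 1.258, -1.13]
ft_force: [-0.7, -0.3, 1.2]
opening: -0.0001
```

Request:
step_arm:
  targets: [0, 0.05, 0, 0, 0, 0, 0, 0, 0.1, 0, 0, 0, 0, 0, 0, 0.1, 0, 0, 0, 0, 0]

```text
t: 40.72
tool_pos: [0.5067, -0.2561, 0.0481]
tool_rot: [1.129, 1.259, -1.132]
ft_force: [-5.0, -1.5, 1.7]
opening: 0.0001
```

Request:
step_arm:
  targets: [0, 0.05, 0, 0, 0, 0, 0, 0, 0.1, 0, 0, 0, 0, 0, 0, 0.1, 0, 0, 0, 0, 0]

```text
t: 41.1
tool_pos: [0.5094, -0.2559, 0.0481]
tool_rot: [1.129, 1.259, -1.132]
ft_force: [-5.8, -2.2, 2.0]
opening: -0.0001
```

Request:
step_arm:
  targets: [0, 0.05, 0, 0, 0, 0, 0, 0, 0.1, 0, 0, 0, 0, 0, 0, 0.1, 0, 0, 0, 0, 0]

```text
t: 41.48
tool_pos: [0.5122, -0.2558, 0.0481]
tool_rot: [1.129, 1.259, -1.132]
ft_force: [-5.6, -3.2, 3.4]
opening: -0.0
```

Request:
step_arm:
  targets: [0, 0.05, 0, 0, 0, 0, 0, 0, 0.1, 0, 0, 0, 0, 0, 0, 0.1, 0, 0, 0, 0, 0]

```text
t: 41.85
tool_pos: [0.5149, -0.2555, 0.0481]
tool_rot: [1.129, 1.259, -1.133]
ft_force: [-6.4, -1.8, 2.0]
opening: 0.0
```

```bash
python3 - <<'E'
from h import *
from station import ctrl
s=ctrl.sense();print(s["tool_pos"],s["ft_force"],inv(s["tool_pos"]))
E
```

```text
[ 0.51487521 -0.25548392  0.04808026] [-6.41017945 -1.84788921  1.9997275 ] [ -78.7 -109.5]
```

```bash
python3 - <<'E'
from h import *
c=shot("wrist","w14.png"); T,K=c["TT"],c["mtx"]; im=c["img"]
print("pred tin top",proj(T,K,[car(13,-75,68),car(0,-75,68)]).round(), "tip",proj(T,K,[car(66,-114.5,38),car(66,-127.5,38)]).round(),"block front",proj(T,K,[car(-13,-109,52)]).round())
g=cv2.medianBlur(cv2.cvtColor(im,cv2.COLOR_RGB2GRAY),5)
h=cv2.HoughCircles(g,cv2.HOUGH_GRADIENT,1,60,param1=90,param2=30,minRadius=70,maxRadius=140)
if h is not None:
    for u,v,r in h[0][:4]: print(u,v,r,inv(back(T,K,(u,v),.068)), "diam mm", 2e3*r/K[0,0]*np.linalg.norm(back(T,K,(u,v),.068)-T[:3,3]))
top=shot("top"); side=shot("side")
h=cv2.cvtColor(top["img"],cv2.COLOR_RGB2GRAY)
cv2.imwrite("pics/t14.png",top["img"][...,::-1]); cv2.imwrite("pics/s14.png",side["img"][...,::-1])
T,K=top["T"],top["mtx"]; tm=top["img"].astype(int)
m=((tm[...,0]>110)&(tm[...,1]<60)&(tm[...,2]<60)); print("red px in top",m.sum(), np.argwhere(m).mean(0) if m.any() else 0, proj(T,K,car(3,-18,75)))
E
```

```text
pred tin top [[148.  50.]
 [155. 114.]] tip [[ 330. -170.]
 [ 384. -169.]] block front [[307. 164.]]
155.5 42.5 118.5 [ 14.5 -76.8] diam mm 59.84626906228683
red px in top 201 [179.94527363 447.91044776] [[450.16717817 179.8800992 ]]
```

```bash
python3 - <<'E'
from h import *
c=pickle.load(open("last_wrist.pkl","rb")); T,K=c["TT"],c["mtx"]; im=c["img"].astype(int)
for col in (280,307,335):
    p=im[:,col-3:col+4].mean(1).sum(1); d=np.abs(p[6:]-p[:-6]); r=[i+3 for i in range(1,len(d)-1) if d[i]>60 and d[i]==d[max(0,i-5):i+6].max()]
    print(col,r,[inv(back(T,K,(col,v),.052))[0] for v in r])
for row in (60,120,220,260):
    p=im[row-2:row+3].mean(0).sum(1); d=np.abs(p[6:]-p[:-6]); r=[i+3 for i in range(1,len(d)-1) if d[i]>60 and d[i]==d[max(0,i-5):i+6].max()]
    print("row",row,[(u,inv(back(T,K,(u,row),.052 if row>200 else .038)).tolist()) for u in r if 200<u<460])
E
```

```text
280 [41, 56, 113, 153, 163, 304, 332] [np.float64(17.2), np.float64(13.8), np.float64(0.1), np.float64(-10.2), np.float64(-12.8), np.float64(-55.2), np.float64(-64.9)]
307 [154, 163, 304, 318, 332, 362, 457] [np.float64(-10.4), np.float64(-12.8), np.float64(-55.2), np.float64(-59.9), np.float64(-64.8), np.float64(-75.7), np.float64(-114.2)]
335 [154, 163, 299, 305, 332, 356] [np.float64(-10.3), np.float64(-12.8), np.float64(-53.5), np.float64(-55.5), np.float64(-64.8), np.float64(-73.4)]
row 60 [(244, [14.3, -90.8]), (250, [14.3, -92.5]), (264, [14.3, -96.5]), (272, [14.4, -98.8]), (279, [14.4, -100.8]), (289, [14.4, -103.6]), (376, [14.5, -128.3]), (438, [14.6, -145.9])]
row 120 [(240, [-2.0, -88.8]), (252, [-2.0, -92.4]), (264, [-2.0, -95.9]), (277, [-1.9, -99.8]), (373, [-1.8, -128.2]), (433, [-1.7, -146.0])]
row 220 [(217, [-28.9, -83.3]), (248, [-28.9, -92.1]), (254, [-28.9, -93.8]), (373, [-28.7, -127.7]), (424, [-28.6, -142.1])]
row 260 [(213, [-41.0, -81.3]), (250, [-41.0, -92.2]), (256, [-41.0, -93.9]), (371, [-40.8, -127.7]), (414, [-40.8, -140.3])]
```

```bash
python3 - <<'E'
import cv2,numpy as np
t=cv2.resize(cv2.imread("pics/t14.png")[150:245,355:520],None,fx=4,fy=4,interpolation=cv2.INTER_CUBIC)
w=cv2.resize(cv2.imread("pics/w14.png")[:,:460],None,fx=.8,fy=.8)[:210]
o=np.zeros((600,800,3),np.uint8); o[:t.shape[0],:t.shape[1]]=t; o[385:385+w.shape[0],:w.shape[1]]=w
s=cv2.resize(cv2.imread("pics/s14.png")[240:360,270:420],None,fx=2,fy=2)[:215,:400]; o[385:385+s.shape[0],400:400+s.shape[1]]=s
cv2.imwrite("pics/m14.png",o)
E
```

```text
(no output)
```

View pics/m14.png

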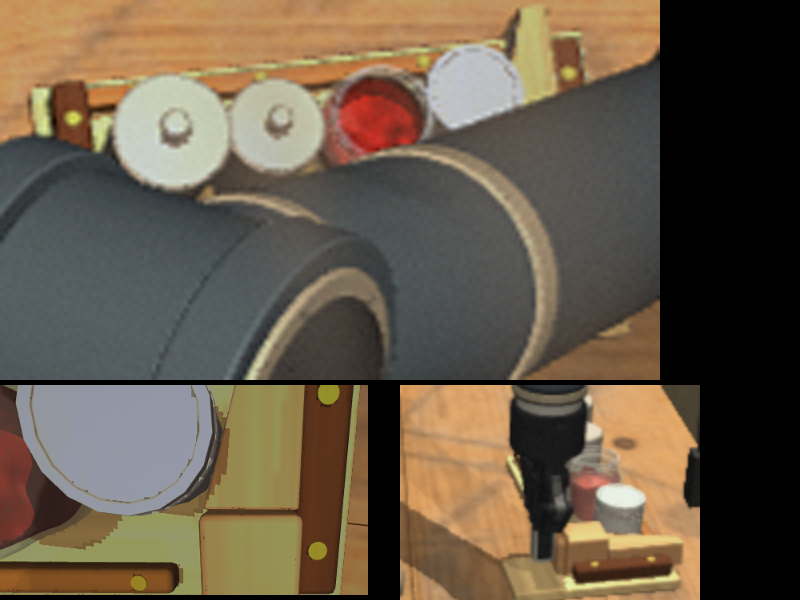

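```bash
python3 - <<'E'
from h import *
c=pickle.load(open("last_top.pkl","rb")); T,K=c["T"],c["mtx"]
L=[((176,120),.127),((280,117),.112),((380,112),.09),((475,86),.068)]
P=[inv(back(T,K,(355+u/4,150+v/4),z)) for (u,v),z in L]; print(P,[np.linalg.norm(a-b).round(1) for a,b in zip(P,P[1:])])
print([inv(back(T,K,(355+u/4,150+v/4),z)) for (u,v),z in [((90,83),.042),((92,108),.042),((556,38),.028),((32,90),.012),((582,33),.012)]])
E
```

```text
[array([ 1.3, 97.8]), array([ 0.9, 42.5]), array([  3.4, -14.3]), array([ 17.4, -72.1])] [np.float64(55.3), np.float64(56.9), np.float64(59.5)]
[array([ 48.3, 126.7]), array([ 34.3, 127.4]), array([  49.7, -132.9]), array([ 56.1, 155.2]), array([  55.3, -153.3])]
```

Request:
step_arm:
  targets: [0, 0.04, 0, 0, 0, 0, 0, 0, 0.06, 0, 0, 0, 0, 0, 0, 0.06, 0, 0, 0, 0, 0]

```text
t: 42.38
tool_pos: [0.5165, -0.2553, 0.0481]
tool_rot: [1.129, 1.259, -1.133]
ft_force: [-6.7, -2.1, 3.2]
opening: -0.0001
```

Request:
step_arm:
  targets: [0, 0.04, 0, 0, 0, 0, 0, 0, 0.06, 0, 0, 0, 0, 0, 0, 0.06, 0, 0, 0, 0, 0]

```text
t: 42.75
tool_pos: [0.5182, -0.2552, 0.0481]
tool_rot: [1.129, 1.259, -1.133]
ft_force: [-6.4, -1.3, 3.5]
opening: 0.0001
```

```bash
python3 - <<'E'
from h import *
from station import ctrl
s=ctrl.sense();print(s["tool_pos"],s["ft_force"],inv(s["tool_pos"]))
E
```

```text
[ 0.51815832 -0.25518121  0.04807947] [-6.37846906 -1.25098743  3.5445767 ] [ -75.4 -109.6]
```

```bash
python3 - <<'E'
from h import *
a=cv2.imread("pics/t14.png")[...,::-1]; c=shot("top"); T,K=c["T"],c["mtx"]; b=c["img"]
def blobs(im):
    i=im.astype(int); o={}
    red=(i[...,0]>100)&(i[...,1]<70)&(i[...,2]<70)
    tin=(i[...,2]>i[...,0]+3)&(i[...,2]>110)
    for n,m in (("red",red),("tin",tin)):
        m=m.copy(); m[:,:430]=0; m[:,500:]=0; m[:150]=0; m[200:]=0
        k,l,st,ce=cv2.connectedComponentsWithStats(m.astype(np.uint8)); j=1+st[1:,4].argmax(); o[n]=(st[j].tolist(),ce[j].round(2).tolist())
    return o
print(blobs(a)); print(blobs(b))
ga,gb=[cv2.cvtColor(x,cv2.COLOR_RGB2GRAY).astype(np.float32) for x in (a,b)]
for n,(x0,y0,x1,y1) in {"large":(384,168,412,184),"small":(413,170,436,186),"jar":(437,168,462,184),"tin":(462,160,485,178),"wedge":(484,152,494,172)}.items():
    print(n,cv2.phaseCorrelate(ga[y0:y1,x0:x1],gb[y0:y1,x0:x1],cv2.createHanningWindow((x1-x0,y1-y0),cv2.CV_32F)))
E
```

```text
{'red': ([440, 170, 20, 18, 249], [449.27, 179.16]), 'tin': ([461, 162, 20, 20, 245], [471.26, 171.09])}
{'red': ([439, 170, 20, 17, 236], [448.55, 178.5]), 'tin': ([462, 162, 19, 19, 204], [470.39, 170.76])}
large ((-0.13805752255741943, -0.04053463734978813), 0.9927794193228086)
small ((-0.04166830294513879, -0.07154593780319374), 1.018101023665319)
jar ((0.2153283289774226, -0.2671519746482858), 0.8905387645959855)
tin ((-0.2366541522045118, -0.12364933785933196), 1.0852143698268466)
wedge ((-0.5201287553976455, -0.06823317265807205), 0.8678216898441314)
```

```bash
python3 - <<'E'
from h import *
c=shot("wrist","w15.png"); T,K=c["TT"],c["mtx"]; im=c["img"].astype(int)
for col in (280,307,335):
    p=im[:,col-3:col+4].mean(1).sum(1); d=np.abs(p[6:]-p[:-6]); r=[i+3 for i in range(1,len(d)-1) if d[i]>60 and d[i]==d[max(0,i-5):i+6].max()]
    print(col,r[:8],[inv(back(T,K,(col,v),.052))[0].item() for v in r[:8]])
for row in (60,120,220,260):
    p=im[row-2:row+3].mean(0).sum(1); d=np.abs(p[6:]-p[:-6]); r=[i+3 for i in range(1,len(d)-1) if d[i]>60 and d[i]==d[max(0,i-5):i+6].max()]
    print("row",row,[(u,inv(back(T,K,(u,row),.052 if row>200 else .038)).tolist()) for u in r if 200<u<460])
for n in("w14","w15"):
    g=cv2.medianBlur(cv2.imread(f"pics/{n}.png",0),5); h=cv2.HoughCircles(g[:260,:330],cv2.HOUGH_GRADIENT,1,40,param1=80,param2=25,minRadius=85,maxRadius=125); 
    for u,v,r in h[0][:3]: print(n,u,v,r,inv(back(T,K,(u,v),.068)))
E
```

```text
280 [7, 41, 83, 104, 153, 163, 304, 312] [28.0, 20.5, 10.8, 5.7, -6.9, -9.5, -51.9, -54.6]
307 [154, 163, 304, 318, 333, 352, 360, 457] [-7.1, -9.5, -51.9, -56.6, -61.9, -68.7, -71.7, -110.9]
335 [154, 163, 297, 309, 332, 356] [-7.1, -9.5, -49.5, -53.5, -61.5, -70.1]
row 60 [(242, [17.6, -90.3]), (248, [17.6, -92.0]), (260, [17.6, -95.4]), (268, [17.6, -97.7]), (281, [17.7, -101.4]), (376, [17.8, -128.3]), (438, [17.9, -145.9])]
row 120 [(223, [1.3, -83.9]), (229, [1.3, -85.6]), (246, [1.3, -90.7]), (255, [1.3, -93.3]), (264, [1.3, -96.0]), (278, [1.3, -100.2]), (373, [1.5, -128.3]), (433, [1.6, -146.1])]
row 220 [(248, [-25.6, -92.2]), (254, [-25.6, -93.9]), (373, [-25.4, -127.7]), (386, [-25.4, -131.4]), (406, [-25.4, -137.1]), (424, [-25.4, -142.2])]
row 260 [(221, [-37.7, -83.7]), (250, [-37.7, -92.2]), (256, [-37.7, -94.0]), (371, [-37.5, -127.7]), (420, [-37.5, -142.1])]
w14 154.5 46.5 114.5 [ 17.  -76.6]
w15 150.5 49.5 123.3 [ 16.4 -75.7]
```

Request:
step_arm:
  targets: [0, -0.2, 0, 0, 0, 0, 0, -1.5, -0.2, 0, 0, 0, 0, 20, -2.8, 0, 0, 0, 0, 0, 60, -2.8, 0.93, 0, 0, 0, 0, 60, -2.8, 0.93, 0, 0, 0, 0, 60, -1.5, 0.93, 0, 0, 0, 0, 60, -0.47, 0.93, 0, 0, 0, 0, 60, -0.47, 0.93, 0, 0, 0, 0, 60]

```text
t: 43.85
tool_pos: [0.5462, -0.2498, 0.0599]
tool_rot: [1.129, 1.263, -1.132]
ft_force: [0.6, -0.7, 0.1]
opening: 0.0598
```

Request:
step_arm:
  targets: [0, 0, 0, 0, 0, 0, 25, 0, 0, 0, 0, 0, 0, 25, 0, 0, 0, 0, 0, 0, 25, 0, 0, 0, 0, 0, 0, 25]
  force: 60

```text
t: 44.35
tool_pos: [0.5486, -0.2514, 0.0637]
tool_rot: [1.13, 1.256, -1.128]
ft_force: [-1.2, 1.3, 5.7]
opening: 0.0353
```

```bash
python3 - <<'E'
from h import *
from station import ctrl
s=ctrl.sense();print(s["opening"],s["tool_pos"],s["ft_force"],inv(s["tool_pos"]))
E
```

```text
0.03532832876198268 [ 0.54855315 -0.25142302  0.06369492] [-1.18887098  1.33037475  5.66109482] [ -44.8 -108.9]
```

Request:
step_arm:
  targets: [0, -0.5, 0, 0, 0, 0, 25, 0, -1, 0, 0, 0, 0, 25, 0, -1.5, 0, 0, 0, 0, 25, 0, -1.6, 0, 0, 0, 0, 25, 0, -1.6, 0, 0, 0, 0, 75, 0, -1.6, 0, 0, 0, 0, 75, -2, -1.6, 0, 0, 0, 0, 84, -4, -1.6, 0, 0, 0, 0, 84]

```text
t: 45.35
tool_pos: [0.4995, -0.256, 0.1828]
tool_rot: [1.129, 1.26, -1.132]
ft_force: [1.6, 0.3, -0.0]
opening: 0.0841
```

Request:
step_arm:
  targets: [-2, 0.5, -0.5, -2, 0, 0, 84, -2, 1, -1, -4, 0, 0, 84, -2, 1.5, -1.5, -6, 0, 0, 84, -2, 2, -2, -8, 0, 0, 84, -2, 2.4, -2.3, -10, 0, 0, 84, -2, 2.8, -2.6, -12, 0, 0, 84, -2, 3, -3, -14, 0, 0, 84, -2, 3, -3, -16, 0, 0, 84]

```text
t: 46.35
tool_pos: [0.5803, -0.1556, 0.2414]
tool_rot: [0.047, 1.572, -0.046]
ft_force: [-0.2, 0.1, -0.3]
opening: 0.0842
```

Request:
step_arm:
  targets: [0, 0, 0, -2, 0, 0, 84, 0, 0, 0, -2, 0, 0, 84, 0, 0, 0, -2, 0, 0, 84]

```text
t: 46.72
tool_pos: [0.5799, -0.1572, 0.2419]
tool_rot: [-0.082, 1.57, 0.082]
ft_force: [0.7, 0.9, 0.8]
opening: 0.0843
```

```bash
python3 - <<'E'
from h import *
from station import ctrl
s=ctrl.sense();print(s["tool_pos"],inv(s["tool_pos"]),s["joint_pos"])
c=shot("wrist","w16.png"); T,K=c["TT"],c["mtx"]; im=c["img"]; i=im.astype(int)
m=((i[...,0]>100)&(i[...,1]<70)&(i[...,2]<70)).astype(np.uint8); k,l,st,ce=cv2.connectedComponentsWithStats(m); j=1+st[1:,4].argmax(); print("red",st[j],inv(back(T,K,ce[j],.07)))
g=cv2.medianBlur(cv2.cvtColor(im,cv2.COLOR_RGB2GRAY),5)
h=cv2.HoughCircles(g,cv2.HOUGH_GRADIENT,1,40,param1=90,param2=22,minRadius=28,maxRadius=75)
for u,v,r in h[0][:8]: print(u,v,r,[inv(back(T,K,(u,v),z)).tolist() for z in(.068,.09,.105)])
print(proj(T,K,[car(0,39,112),car(2,-18,90),car(10,-75,68)]))
to(car(2,-17,66),.102); to(car(10,-75,66),.102)
E
```

```text
[ 0.57986014 -0.15721222  0.24190763] [ -4.  -18.4] [-0.29360937  0.41065428  0.65599738  1.76286757 -0.28190874  1.06433324
  0.56551949]
red [ 299  200   53   29 1004] [  4.7 -11.5]
323.5 143.5 38.1 [[2.1, 37.6], [1.7, 39.2], [1.4, 40.3]]
309.5 39.5 65.5 [[-7.5, 102.7], [-7.3, 99.3], [-7.1, 97.1]]
325.5 233.5 33.3 [[4.3, -27.3], [3.6, -20.8], [3.2, -16.3]]
336.5 293.5 32.1 [[13.4, -75.9], [12.1, -65.7], [11.2, -58.8]]
316.5 103.5 50.1 [[-2.8, 63.8], [-2.9, 63.4], [-3.0, 63.1]]
241.5 326.5 49.9 [[-62.0, -105.1], [-57.6, -92.7], [-54.6, -84.2]]
45.5 299.5 34.7 [[-213.9, -81.9], [-198.1, -71.2], [-187.2, -64.0]]
[[321.42048924 146.67002406]
 [323.1542474  229.55361331]
 [332.19344883 292.37741228]]
shift [5.86 0.04 0.2 ] turn [ 0.04 -0.01  0.  ]
shift [ 5.86 -1.89  0.46] turn [ 0.04 -0.01  0.  ]
```

Request:
step_arm:
  targets: [2, -0.05, 0.22, 0, 0, 0, 84, 4, -0.05, 0.22, 0, 0, 0, 84, 5.5, -0.05, 0.22, 0, 0, 0, 84, 5.85, -0.05, 0.22, 0, 0, 0, 84, 5.85, -0.05, 0.22, 0, 0, 0, 50, 5.85, -0.05, 0.22, 0, 0, 0, 50, 5.85, -0.05, 0.22, 0, 0, 0, 50, 5.85, -0.05, 0.22, 0, 0, 0, 50]
  force: 50

```text
t: 47.78
tool_pos: [0.5882, -0.1582, 0.0688]
tool_rot: [-0.085, 1.566, 0.084]
ft_force: [-1.7, 0.4, 7.0]
opening: 0.0588
```

Request:
step_arm:
  targets: [-0.06, 0.05, 0.06, 0, 0, 0, 50, -0.06, 0.1, 0.12, 0, 0, 0, 50, -0.06, 0.15, 0.2, 0, 0, 0, 50, -0.06, 0.2, 0.2, 0, 0, 0, 50]

```text
t: 48.28
tool_pos: [0.5926, -0.1523, 0.0688]
tool_rot: [-0.086, 1.568, 0.082]
ft_force: [-0.9, -3.9, 1.2]
opening: 0.059
```

```bash
python3 - <<'E'
from h import *
from station import ctrl
s=ctrl.sense();print(s["opening"],s["tool_pos"],s["ft_force"],inv(s["tool_pos"]))
E
```

```text
0.05895687976242075 [ 0.59263992 -0.15234867  0.06879973] [-0.94027596 -3.8945227   1.20145656] [  9.2 -14.9]
```

Request:
step_arm:
  targets: [0, 0.07, 0, 0, 0, 0, 50, 0, 0.14, 0, 0, 0, 0, 50, 0, 0.2, 0, 0, 0, 0, 50, 0, 0.2, 0, 0, 0, 0, 50]

```text
t: 48.78
tool_pos: [0.5931, -0.1482, 0.0689]
tool_rot: [-0.088, 1.565, 0.079]
ft_force: [1.8, -7.7, -2.0]
opening: 0.0588
```

```bash
python3 - <<'E'
from h import *
from station import ctrl
s=ctrl.sense();print(s["opening"],s["tool_pos"],s["ft_force"],inv(s["tool_pos"]))
c=shot("wrist","w17.png"); T,K=c["TT"],c["mtx"]; g=cv2.medianBlur(cv2.cvtColor(c["img"],cv2.COLOR_RGB2GRAY),5)
h=cv2.HoughCircles(g,cv2.HOUGH_GRADIENT,1,60,param1=90,param2=35,minRadius=60,maxRadius=170)
print(proj(T,K,[car(2,39,112),car(2,96,127),car(8,-18,90)]).round())
if h is not None:
    for u,v,r in h[0][:6]: print(u,v,r,[inv(back(T,K,(u,v),z)).tolist() for z in(.09,.1)])
E
```

```text
0.05882513783650658 [ 0.59306053 -0.14818415  0.06886911] [ 1.7650552  -7.66755664 -1.9950419 ] [ 10.  -10.8]
[[ 273.  264.]
 [ 248. -160.]
 [ 307.  422.]]
229.5 231.5 110.0 [[-10.6, 38.8], [-8.5, 41.8]]
314.5 388.5 90.5 [[10.2, -6.5], [10.1, 1.3]]
```

Request:
step_arm:
  targets: [0.04, -0.2, -0.04, 0, 0, 0, 50, 0.04, -0.4, -0.04, 0, 0, 0, 50, 0.04, -0.4, -0.04, 0, 0, 0, 50, 0.04, -0.4, -0.04, 0, 0, 0, 84, 0.04, -0.4, -0.04, 0, 0, 0, 84, -2, -0.4, -0.04, 0, 0, 0, 84, -4, -0.4, -0.04, 0, 0, 0, 84, -4, -0.4, -0.04, 0, 0, 0, 84]

```text
t: 49.82
tool_pos: [0.5944, -0.1586, 0.1932]
tool_rot: [-0.086, 1.56, 0.083]
ft_force: [1.1, 0.4, -0.7]
opening: 0.0843
```

```bash
python3 - <<'E'
from h import *
from station import ctrl
s=ctrl.sense();print(s["opening"],s["tool_pos"],s["ft_force"],inv(s["tool_pos"]))
c=shot("wrist","w18.png"); T,K=c["TT"],c["mtx"]; g=cv2.medianBlur(cv2.cvtColor(c["img"],cv2.COLOR_RGB2GRAY),5)
h=cv2.HoughCircles(g,cv2.HOUGH_GRADIENT,1,50,param1=90,param2=28,minRadius=35,maxRadius=90)
print(proj(T,K,[car(0,39,100),car(0,96,110),car(8,-18,90)]).round())
if h is not None:
    for u,v,r in h[0][:6]: print(u,v,r,[inv(back(T,K,(u,v),z)).tolist() for z in(.068,.09,.1)])
to(car(-2,40,75.5),.102)
E
```

```text
0.08426673457254245 [ 0.59439672 -0.1585664   0.19316141] [ 1.0715406   0.38957205 -0.67451096] [ 10.3 -21.2]
[[292. 146.]
 [290.  14.]
 [308. 248.]]
280.5 141.5 48.6 [[-8.2, 39.1], [-6.6, 40.6], [-5.9, 41.4]]
270.5 20.5 63.8 [[-12.2, 101.1], [-10.3, 97.0], [-9.4, 95.1]]
312.5 245.5 40.8 [[10.5, -23.8], [10.3, -16.5], [10.3, -13.2]]
shift [ 3.83  2.01 -0.36] turn [0.06 0.05 0.01]
```

Request:
step_arm:
  targets: [0, 1, -0.2, 0, 0, 0, 84, 0, 2, -0.36, 0, 0, 0, 84, 1.5, 2, -0.36, 0, 0, 0, 84, 3, 2, -0.36, 0, 0, 0, 84, 3.8, 2, -0.36, 0, 0, 0, 84, 3.8, 2, -0.36, 0, 0, 0, 84, 3.8, 2, -0.36, 0, 0, 0, 40, 3.8, 2, -0.36, 0, 0, 0, 40]
  force: 40

```text
t: 50.88
tool_pos: [0.5748, -0.0989, 0.0755]
tool_rot: [-0.084, 1.568, 0.085]
ft_force: [-2.4, 1.1, 10.5]
opening: 0.0501
```

Request:
step_arm:
  targets: [0, 0, 0, 0, 0, 0, 40, 0, 0, 0, 0, 0, 0, 40, -0.06, 0, 0.03, 0, 0, 0, 40, -0.06, 0.05, 0.03, 0, 0, 0, 40, -0.06, 0.1, 0.03, 0, 0, 0, 40, -0.06, 0.15, 0.03, 0, 0, 0, 40, -0.06, 0.15, 0.03, 0, 0, 0, 40]

```text
t: 51.75
tool_pos: [0.5755, -0.097, 0.0768]
tool_rot: [-0.087, 1.567, 0.08]
ft_force: [0.3, -7.1, 1.4]
opening: 0.0498
```

```bash
python3 - <<'E'
from h import *
from station import ctrl
s=ctrl.sense();print(s["opening"],s["tool_pos"],s["ft_force"],inv(s["tool_pos"]))
E
```

```text
0.04981558547811553 [ 0.57548706 -0.09704783  0.07681584] [ 0.3454486  -7.13999786  1.41794895] [-2.3 41.9]
```

Request:
step_arm:
  targets: [0, 0, 0, 0, 0, 0, 84, 0, 0, 0, 0, 0, 0, 84, -2, 0, 0, 0, 0, 0, 84, -4, 0, 0, 0, 0, 0, 84, -4, -1.1, 0.2, 0, 0, 0, 84, -4, -2.15, 0.33, 0, 0, 0, 84, -4, -2.15, 0.33, 0, 0, 0, 84, -2.5, -2.15, 0.33, 0, 0, 0, 84]

```text
t: 52.75
tool_pos: [0.5942, -0.1569, 0.1535]
tool_rot: [-0.085, 1.562, 0.085]
ft_force: [-0.3, 0.1, -0.7]
opening: 0.084
```

Request:
step_arm:
  targets: [1.5, 0, 0, 0, 0, 0, 84, 2.8, 0, 0, 0, 0, 0, 84, 2.8, 0, 0, 0, 0, 0, 84, 2.8, 0, 0, 0, 0, 0, 50, 2.8, 0, 0, 0, 0, 0, 50, 2.8, 0, 0, 0, 0, 0, 50, 2.8, 0, 0, 0, 0, 0, 50]
  force: 50

```text
t: 53.62
tool_pos: [0.5935, -0.1573, 0.0698]
tool_rot: [-0.085, 1.564, 0.085]
ft_force: [0.4, 0.7, 6.8]
opening: 0.0589
```

Request:
step_arm:
  targets: [-0.06, 0, -0.1, 0, 0, 0, 50, -0.06, 0, -0.1, 0, 0, 0, 50, -0.06, 0.05, -0.1, 0, 0, 0, 50, -0.06, 0.1, -0.1, 0, 0, 0, 50, -0.06, 0.15, -0.1, 0, 0, 0, 50, -0.06, 0.15, -0.1, 0, 0, 0, 50]

```text
t: 54.38
tool_pos: [0.5884, -0.1557, 0.0699]
tool_rot: [-0.086, 1.568, 0.081]
ft_force: [-1.5, -5.6, 4.7]
opening: 0.0587
```

```bash
python3 - <<'E'
from h import *
from station import ctrl
s=ctrl.sense();print(s["opening"],s["tool_pos"],s["ft_force"],inv(s["tool_pos"]))
E
```

```text
0.058668308669789435 [ 0.58842136 -0.15565949  0.0698791 ] [-1.53863082 -5.57597935  4.66355449] [  4.6 -17.7]
```

Request:
step_arm:
  targets: [0, 0, 0, 0, 0, 0, 84, 0, 0, 0, 0, 0, 0, 84, -2, 0, 0, 0, 0, 0, 84, -3.5, 0, 0, 0, 0, 0, 84, -3.5, -1, 0.1, 0, 0, 0, 84, -3.5, -2.03, 0.22, 0, 0, 0, 84, -3.5, -2.03, 0.22, 0, 0, 0, 84, -2, -2.03, 0.22, 0, 0, 0, 84]

```text
t: 55.38
tool_pos: [0.6039, -0.2129, 0.1313]
tool_rot: [-0.086, 1.562, 0.084]
ft_force: [0.4, -0.3, -1.0]
opening: 0.0841
```

Request:
step_arm:
  targets: [1.5, 0, 0, 0, 0, 0, 84, 2.1, 0, 0, 0, 0, 0, 84, 2.1, 0, 0, 0, 0, 0, 84, 2.1, 0, 0, 0, 0, 0, 40, 2.1, 0, 0, 0, 0, 0, 40, 2.1, 0, 0, 0, 0, 0, 40, 2.1, 0, 0, 0, 0, 0, 40]
  force: 40

```text
t: 56.25
tool_pos: [0.6026, -0.2134, 0.068]
tool_rot: [-0.085, 1.566, 0.084]
ft_force: [0.0, 0.5, 6.0]
opening: 0.0498
```

Request:
step_arm:
  targets: [-0.04, 0, 0.04, 0, 0, 0, 40, -0.04, 0.05, 0.04, 0, 0, 0, 40, -0.04, 0.1, 0.04, 0, 0, 0, 40, -0.04, 0.15, 0.04, 0, 0, 0, 40, -0.04, 0.15, 0.04, 0, 0, 0, 40]

```text
t: 56.88
tool_pos: [0.6023, -0.2098, 0.0681]
tool_rot: [-0.086, 1.568, 0.082]
ft_force: [-1.4, -2.5, 5.2]
opening: 0.05
```

```bash
python3 - <<'E'
from h import *
from station import ctrl
s=ctrl.sense();print(s["opening"],s["tool_pos"],s["ft_force"],inv(s["tool_pos"]))
E
```

```text
0.04996817613320979 [ 0.6023266  -0.20984037  0.06811375] [-1.41414798 -2.47718814  5.24189793] [ 13. -73.]
```

Request:
step_arm:
  targets: [0, 0.05, 0, 0, 0, 0, 40, 0, 0.1, 0, 0, 0, 0, 40, 0, 0.1, 0, 0, 0, 0, 40, 0, 0.1, 0, 0, 0, 0, 84, 0, 0.1, 0, 0, 0, 0, 84, -2, 0.1, 0, 0, 0, 0, 84, -4, 0.1, 0, 0, 0, 0, 84, -4, 0.1, 0, 0, 0, 0, 84]

```text
t: 57.88
tool_pos: [0.6043, -0.2062, 0.1921]
tool_rot: [-0.087, 1.56, 0.083]
ft_force: [0.0, -0.6, -1.1]
opening: 0.0839
```

Request:
step_arm:
  targets: [0, -0.2, -1, 2, 0, 0, 10, 0, -0.4, -2, 4, 0, 0, 0, 0, -0.6, -3, 6, 0, 0, 0, 0, -0.8, -4, 8, 0, 0, 0, 0, -1.1, -5, 10, 0, 0, 0, 0, -1.34, -5.4, 12, 0, 0, 0, 0, -1.34, -5.4, 14, 0, 0, 0, 0, -1.34, -5.4, 16, 0, 0, 0]

```text
t: 58.88
tool_pos: [0.4444, -0.2617, 0.1862]
tool_rot: [1.004, 1.33, -1.003]
ft_force: [0.3, -0.3, -0.5]
opening: 0.0002
```

Request:
step_arm:
  targets: [0, 0, 0, 2, 0, 0, 0, 0, 0, 0, 2, 0, 0, 0, 0, 0, 0, 2, 0, 0, 0]

```text
t: 59.25
tool_pos: [0.4448, -0.2622, 0.1867]
tool_rot: [1.127, 1.261, -1.128]
ft_force: [0.4, -0.9, 0.9]
opening: 0.0001
```

```bash
python3 - <<'E'
from h import *
from station import ctrl
s=ctrl.sense();print(s["opening"],s["tool_pos"],s["ft_force"],inv(s["tool_pos"]),s["joint_pos"])
to(car(-140,-109,47),.102-np.pi/2)
E
```

```text
0.00014077860041158765 [ 0.44479281 -0.26217433  0.18668428] [ 0.38835242 -0.86226474  0.9225056 ] [-149.1 -109.1] [-0.39418813  0.49534868  1.13329337  2.02365415 -0.54893426  0.97020991
 -0.4388217 ]
shift [4.66 0.31 0.  ] turn [ 0.1  -0.01  0.01]
```

Request:
step_arm:
  targets: [1.5, 0, 0, 0.1, 0, 0, 0, 3, 0, 0, 0.1, 0, 0, 0, 4.3, 0, 0, 0.1, 0, 0, 0, 4.65, 0, 0, 0.1, 0, 0, 0, 4.65, 0.3, 0, 0.1, 0, 0, 0, 4.65, 0.6, 0, 0.1, 0, 0, 0, 4.65, 0.9, 0, 0.1, 0, 0, 0, 4.65, 1.1, 0, 0.1, 0, 0, 0]

```text
t: 60.25
tool_pos: [0.4789, -0.2591, 0.0484]
tool_rot: [1.135, 1.254, -1.135]
ft_force: [-1.3, -0.2, 0.9]
opening: 0.0004
```

Request:
step_arm:
  targets: [0, 0.2, 0, 0, 0, 0, 0, 0, 0.4, 0, 0, 0, 0, 0, 0, 0.5, 0, 0, 0, 0, 0, 0, 0.5, 0, 0, 0, 0, 0]

```text
t: 60.75
tool_pos: [0.493, -0.2576, 0.0477]
tool_rot: [1.136, 1.254, -1.136]
ft_force: [-0.8, 0.3, 0.2]
opening: 0.0001
```

Request:
step_arm:
  targets: [0, 0.1, 0, 0, 0, 0, 0, 0, 0.15, 0, 0, 0, 0, 0, 0, 0.15, 0, 0, 0, 0, 0]

```text
t: 61.12
tool_pos: [0.4973, -0.2572, 0.0477]
tool_rot: [1.136, 1.254, -1.136]
ft_force: [0.6, -0.5, -0.8]
opening: -0.0001
```

Request:
step_arm:
  targets: [0, 0.05, 0, 0, 0, 0, 0, 0, 0.1, 0, 0, 0, 0, 0, 0, 0.1, 0, 0, 0, 0, 0]

```text
t: 61.5
tool_pos: [0.5004, -0.2569, 0.0478]
tool_rot: [1.136, 1.254, -1.136]
ft_force: [0.4, 0.1, 0.5]
opening: 0.0001
```

```bash
python3 - <<'E'
from h import *
from station import ctrl
s=ctrl.sense();print(s["tool_pos"],s["ft_force"],inv(s["tool_pos"]))
E
```

```text
[ 0.50038581 -0.25690326  0.04776991] [0.38221639 0.08716922 0.5152217 ] [ -93.2 -109.5]
```

Request:
step_arm:
  targets: [0, 0.04, 0, 0, 0, 0, 0, 0, 0.1, 0, 0, 0, 0, 0, 0, 0.1, 0, 0, 0, 0, 0]

```text
t: 61.88
tool_pos: [0.5034, -0.2566, 0.0477]
tool_rot: [1.136, 1.254, -1.136]
ft_force: [0.0, 0.0, -0.3]
opening: -0.0005
```

Request:
step_arm:
  targets: [0, 0.04, 0, 0, 0, 0, 0, 0, 0.08, 0, 0, 0, 0, 0, 0, 0.08, 0, 0, 0, 0, 0]

```text
t: 62.25
tool_pos: [0.5057, -0.2564, 0.0478]
tool_rot: [1.136, 1.254, -1.136]
ft_force: [-0.7, 0.3, -0.1]
opening: 0.0002
```

Request:
step_arm:
  targets: [0, 0.04, 0, 0, 0, 0, 0, 0, 0.08, 0, 0, 0, 0, 0, 0, 0.08, 0, 0, 0, 0, 0]

```text
t: 62.62
tool_pos: [0.5082, -0.2561, 0.0477]
tool_rot: [1.136, 1.254, -1.136]
ft_force: [-0.9, 0.2, 0.3]
opening: -0.0005
```

Request:
step_arm:
  targets: [0, 0.04, 0, 0, 0, 0, 0, 0, 0.08, 0, 0, 0, 0, 0, 0, 0.08, 0, 0, 0, 0, 0]

```text
t: 63.0
tool_pos: [0.5105, -0.2559, 0.0477]
tool_rot: [1.136, 1.254, -1.136]
ft_force: [-0.8, 0.4, -0.2]
opening: 0.0
```

```bash
python3 - <<'E'
from h import *
from station import ctrl
s=ctrl.sense();print(s["tool_pos"],s["ft_force"],inv(s["tool_pos"]), "xo",inv(s["tool_pos"])[0]+77.9)
E
```

```text
[ 0.51052096 -0.25588777  0.04773876] [-0.83532896  0.36705028 -0.17625778] [ -83.1 -109.5] xo -5.199999999999989
```

Request:
step_arm:
  targets: [0, 0.04, 0, 0, 0, 0, 0, 0, 0.08, 0, 0, 0, 0, 0, 0, 0.08, 0, 0, 0, 0, 0]

```text
t: 63.38
tool_pos: [0.5129, -0.2556, 0.0477]
tool_rot: [1.136, 1.254, -1.136]
ft_force: [0.1, -1.4, -1.0]
opening: -0.0003
```

Request:
step_arm:
  targets: [0, 0.04, 0, 0, 0, 0, 0, 0, 0.08, 0, 0, 0, 0, 0, 0, 0.08, 0, 0, 0, 0, 0]

```text
t: 63.75
tool_pos: [0.5153, -0.2554, 0.0477]
tool_rot: [1.136, 1.254, -1.136]
ft_force: [-0.5, 0.2, 1.0]
opening: -0.0003
```

Request:
step_arm:
  targets: [0, 0.04, 0, 0, 0, 0, 0, 0, 0.08, 0, 0, 0, 0, 0, 0, 0.08, 0, 0, 0, 0, 0]

```text
t: 64.12
tool_pos: [0.5177, -0.2552, 0.0478]
tool_rot: [1.136, 1.254, -1.136]
ft_force: [-0.6, 0.5, -0.2]
opening: -0.0004
```

Request:
step_arm:
  targets: [0, 0.04, 0, 0, 0, 0, 0, 0, 0.08, 0, 0, 0, 0, 0, 0, 0.08, 0, 0, 0, 0, 0]

```text
t: 64.5
tool_pos: [0.5196, -0.2551, 0.0477]
tool_rot: [1.136, 1.255, -1.136]
ft_force: [-2.0, -0.5, 0.7]
opening: -0.0003
```

```bash
python3 - <<'E'
from h import *
from station import ctrl
s=ctrl.sense();print(s["tool_pos"],s["ft_force"],"xo",inv(s["tool_pos"])[0]+77.9)
c=shot("wrist"); T,K=c["TT"],c["mtx"]; im=c["img"].astype(int)
for col in (280,307,335):
    p=im[:,col-3:col+4].mean(1).sum(1); d=np.abs(p[6:]-p[:-6]); r=[i+3 for i in range(1,len(d)-1) if d[i]>60 and d[i]==d[max(0,i-5):i+6].max() and 130<i<190]
    print(col,r,[inv(back(T,K,(col,v),.052))[0].item() for v in r])
E
```

```text
[ 0.51962188 -0.25505445  0.04773276] [-1.98600705 -0.49749884  0.7479951 ] xo 4.0
280 [154, 163] [-5.6, -8.0]
307 [154, 163] [-5.6, -8.0]
335 [154, 163] [-5.6, -8.0]
```

Request:
step_arm:
  targets: [0, 0.04, 0, 0, 0, 0, 0, 0, 0.08, 0, 0, 0, 0, 0, 0, 0.08, 0, 0, 0, 0, 0]

```text
t: 64.92
tool_pos: [0.5203, -0.2552, 0.0477]
tool_rot: [1.136, 1.257, -1.138]
ft_force: [-6.8, -0.3, 5.0]
opening: -0.0001
```

Request:
step_arm:
  targets: [0, 0.04, 0, 0, 0, 0, 0, 0, 0.08, 0, 0, 0, 0, 0, 0, 0.08, 0, 0, 0, 0, 0]

```text
t: 65.3
tool_pos: [0.5206, -0.2554, 0.0477]
tool_rot: [1.136, 1.259, -1.141]
ft_force: [-11.2, 0.0, 8.1]
opening: -0.0003
```

Request:
step_arm:
  targets: [0, 0.04, 0, 0, 0, 0, 0, 0, 0.08, 0, 0, 0, 0, 0, 0, 0.08, 0, 0, 0, 0, 0]

```text
t: 65.68
tool_pos: [0.5209, -0.2554, 0.0476]
tool_rot: [1.136, 1.262, -1.144]
ft_force: [-16.1, 0.4, 10.2]
opening: -0.0001
```

Request:
step_arm:
  targets: [0, 0.04, 0, 0, 0, 0, 0, 0, 0.08, 0, 0, 0, 0, 0, 0, 0.08, 0, 0, 0, 0, 0]

```text
t: 66.05
tool_pos: [0.5212, -0.2554, 0.0475]
tool_rot: [1.135, 1.265, -1.146]
ft_force: [-19.0, 1.5, 12.8]
opening: 0.0003
```

```bash
python3 - <<'E'
from h import *
from station import ctrl
s=ctrl.sense();print(s["tool_pos"],s["ft_force"],"xo",inv(s["tool_pos"])[0]+77.9)
E
```

```text
[ 0.5211519  -0.25536101  0.04749278] [-18.9886879    1.46834768  12.79991578] xo 5.5
```

Request:
step_arm:
  targets: [0, -0.4, 0, 0, 0, 0, 0, 0, -0.9, 0, 0, 0, 0, 0, 0, -1.5, 0, 0, 0, 0, 0, -1.5, -1.5, 0, 0, 0, 0, 0, -3, -1.5, 0, 0, 0, 0, 0, -4.5, -1.5, 0, 0, 0, 0, 0, -4.5, -1.5, 0, 0, 0, 0, 0, -4.5, -1.5, 0, 0, 0, 0, 0]

```text
t: 67.05
tool_pos: [0.4841, -0.2579, 0.1822]
tool_rot: [1.137, 1.256, -1.135]
ft_force: [0.4, 0.8, -0.7]
opening: -0.0002
```

```bash
python3 - <<'E'
from h import *
from station import ctrl,ticket
s=ctrl.sense();print(s["t"],s["tool_pos"],s["ft_force"])
c=shot("wrist","w20.png"); T,K=c["TT"],c["mtx"]; g=cv2.medianBlur(cv2.cvtColor(c["img"],cv2.COLOR_RGB2GRAY),5)
h=cv2.HoughCircles(g,cv2.HOUGH_GRADIENT,1,50,param1=90,param2=28,minRadius=35,maxRadius=90)
if h is not None:
    for u,v,r in h[0][:5]: print(u,v,r,[inv(back(T,K,(u,v),z)).tolist() for z in(.068,.09,.112)])
im=c["img"].astype(int); u0=int(proj(T,K,car(0,-109,52))[0,0])
p=im[:,u0-3:u0+4].mean(1).sum(1); d=np.abs(p[6:]-p[:-6])
print("edges x",[inv(back(T,K,(u0,i+3),.052))[0].item() for i in range(1,len(d)-1) if d[i]>60 and d[i]==d[max(0,i-5):i+6].max()])
print(ticket.close_job())
E
```

```text
67.05 [ 0.48414761 -0.25787965  0.18220872] [ 0.4272087   0.799178   -0.72681104]
128.5 16.5 78.2 [[15.3, -17.0], [11.0, -26.0], [6.6, -34.9]]
236.5 28.5 47.1 [[9.7, -71.0], [5.9, -74.8], [2.1, -78.6]]
158.5 58.5 38.8 [[-4.1, -29.8], [-6.6, -37.5], [-9.1, -45.2]]
edges x [-5.3, -8.4, -50.9, -54.4, -59.0, -62.6, -103.1, -152.5, -191.6, -201.4, -243.3, -249.6, -282.4]
the job is handed in; nothing more can be done
None
```

I packed the row and jammed the wedge, and the job is handed in at about 67 s. The wedge sits slightly past the position you gave. From the left end block the row is large canister, small canister, open jar, short tin, and I pushed each one against the one before it.

**What went wrong on the way:** On the first drive the wedge pushed the tin to the far rail and the row shifted sideways. A second push then slid at only about 6 N without jamming. I pulled the wedge back, pressed the small canister, jar and tin together again in a slightly diagonal line between the rails, and drove the wedge from behind with the fingers closed.

**Last checks:**
- **Jam:** the push rose from about 2 to 19 N while the wedge moved only 1–2 mm, so it is tightly jammed. After the gripper backed off, the force on it was near zero.
- **Wedge position, disagrees:** its origin is at about carrier x = +4 to +5 mm, just past the stated -40 to 0. The row is not perfectly straight, and the lane measured a little wide.
- **Row, only partly confirmed:** the last automatic circle detection put the tin near x = 10, y = -71 mm; its other circles were not reliable. My picture-viewing limit was used up before the re-straightening, so I did not look at the final row directly.
- **Drinking glass, sanding block and mouse:** I made no move towards them, but I did not measure them again at the end.

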